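# Prop the shaker guard and take out the sample jar

### The job

The sample jar on the bench shaker is ready. Raise the shaker's guard flap until it stands nearly upright, swing the prop stay on its side fully up, and let the flap back down so that it rests on the stay; then reach in under the propped flap, take the jar out and stand it upright in the white tray. Set the jar down rather than dropping it, leave the flap propped, and do not push the other things about.

Things in the scene. Friction and masses are not known exactly. Their poses are not given: they have to be found in the camera images.
- shaker: grey bench shaker, fixed, with clear side windows (inside y +-120 mm, 126 high) and a clear guard flap on top at 130. x -80 (front, panel 70 mm high) to +105 mm (back wall from 95); 250 mm wide. Origin on the worktop under the middle of the jar seat; +x to its back (hinge), -y to the side with the prop stay. Jar seat: pad at z 33 mm with a 5 mm high rim, 67 mm inside diameter.
- guard_flap (a joint): guard flap angle, rad: 0 closed (level), grows as its front edge rises about the rear hinge, stop at 1.55. Clear pane in a metal frame, 166 mm from hinge to front edge, 250 mm wide, front apron turned down 36 mm, 0.55 kg. The hinge is a little stiff: the flap stays put above about 1.4 rad; let go lower, it sinks shut in 2 to 3 s. Resting on the stay it reads about 1.05.
- flap_hinge (a point): point on the flap's hinge axis (which runs along the shaker's y), middle of the width: shaker frame x 85, y 0, z 130 mm
- flap_handle (a point): middle of the flap's bail handle: a round black sleeve 14 mm thick, 84 mm long, along the shaker's y, 40 mm in front of the flap's front edge and 23 mm above the flap (shaker frame x -121, z 153 mm when closed); moves with the flap on a 207 mm circle about the hinge. It may turn between the fingers.
- prop_stay (a joint): prop stay angle, rad: 0 stowed (pointing to the front, 15 degrees above level), grows as its free end swings up and back; end stop 1.30 = fully up (nearly upright). Bent steel rod, 155 mm from pivot to cross end; stays where it is left (about 1 N moves it). Raise the flap first, or its bracket jams on the stay. Loaded by the flap's saddle bracket (on its -y edge, 85 mm from the hinge) it reads about 1.23.
- stay_grip (a point): middle of the stay's grip, a black sleeve 16 mm thick and 50 mm long that runs along the shaker's y, sticking out on its -y side (y -154 to -204 mm, middle -181 mm); moves with the stay on a 155 mm circle about the pivot
- stay_pivot (a point): point on the stay's pivot axis (along the shaker's y), beside the grip's middle: shaker frame x 55, y -181, z 50 mm
- shaken_jar: white plastic sample jar with a white screw cap, 60 mm diameter, 85 mm tall, 0.11 kg, standing on the shaker's seat under the flap; origin at the centre of its underside, z up along its axis. Grip it across the body, 50 to 60 mm above its underside.
- tray: white open weighing tray, 90 x 130 mm outside, 84 x 124 mm inside, 22 mm high, floor 3 mm thick, loose; origin at the centre of its underside, x along its short side, y along its long side
- meter: bystander: black handheld meter, 160 x 79 x 34 mm, origin at the centre of its underside
- clamp: bystander: pale clamp fitting, a ring with a lug, 55 x 67 x 12 mm, origin at the centre of its underside
- syringe_1: bystander: plastic syringe, 34 x 148 x 21 mm, origin at the centre of its underside
- other_jar: bystander: sample jar with a red cap on the worktop, 60 mm diameter, 85 mm tall, origin at the centre of its underside
- hex_keys: bystander: hex key set in its holder, 30 x 100 x 20 mm, origin at the centre of its underside

How it is judged:
By the outcome, as a careful person would: the job done as asked, in the order asked, and still so for the second after the job is handed in, with the robot touching nothing.
It also fails if it takes over 72 s, if anything falls off the work surface, if the arm or the gripper's body presses on something with over 40 N, if the wrist force passes 120 N, or if a joint passes its speed limit or range.

### The arm

A 6-joint arm with a two-finger parallel gripper is mounted at the origin on a cart in front of the work surface, level with it; the furniture and walls round the work are solid. World frame = base frame: x ahead of the robot, y to its left, z up, the work surface at z = 0. Lengths are in m, angles in degrees, forces in N, time in s.
With the tool pointing down it reaches from about 0.375 to 0.9 m from the base axis. Payload 3.1 kg.
Tool frame: the origin (TCP) lies midway between the tips of the shut fingers; the grasp point (between the pads) lies 19 mm behind it; x points along the fingers, z is the direction in which the jaws open and shut, and the axes are right-handed (so a half turn about x gives the same grasp; the last joint's range is limited). The gripper opens to 87 mm and grips with 3 to 60 N. Pads are 19 mm wide; open, the fingers measure 117 mm over their backs; the gripper's body (75 mm by 190 mm) begins 51 mm behind the grasp point.
Start: joints at [-79.612, 30.224, 82.088, -0, 67.689, -10.227], TCP at [0.22, -0.585, 0.223] pointing down, gripper open.
Joint ranges: [-176.69, 176.69], [-43.24, 126.21], [12.49, 139.97], [-82, 262], [0, 151.66], [-163.58, 163.58]. Speed limits (degrees/s): [159.86, 159.86, 180, 180, 180, 180].

### API

Orientations are given as a 3x3 rotation matrix whose columns are the frame's x, y, z axes.
In Python, from rig import * gives the robot as it stands.
- The arm moves only by the tool play_rows, never from a script. Its argument "rows" is a list that holds one entry, the list of rows, each a list of 7 numbers: the shift along the tool's x, y, z in m, then the turn, a rotation vector about the tool's x, y, z in degrees, then the finger opening in m, from 0 to 0.087. A call has 1 to 12 rows; each row is the pose to reach, as a shift and turn from the pose commanded when the call began, along the tool's axes at that moment; what a row does not reach only later rows make up. A row lasts 1/10 s, in which the tool goes at most 50 mm and 8.59 degrees, less where a joint would pass 70% of its speed; a pose out of reach is approached as far as the arm can. A call with a gripper value outside its range is refused whole. The fingers move at their own pace and stop on an object; the grip force is fixed at half the most. Time passes only in rows, so rows that repeat a pose let the fingers close. It gives the time, the measured TCP pose, the force and the opening at its end, in the units of the state.
- read_state(): the state, without advancing time (a new reading comes with each control period).
- capture(name): name is "side" or "top" or "wrist"; returns a dict with "pixels" (420x560x3 uint8, red, green, blue), "intrinsics" (3x3 intrinsics, pixels), "rvec" (rotation vector, rad) and "tvec" (3), from world to camera coordinates, as OpenCV has them. Camera axes: x right, y down, z forward; pixel columns grow to the right and rows downward; lengths in m; the calibration is good to about 2 mm. A picture is of the moment at which its call begins. There is no depth.
- hand_in(): hands the job in, once; it reports no verdict.
Trained networks look in the newest picture that a camera, given by its name, has taken for a name from the list of things; names that differ only in an ending like _2 or _b are one class to them, and where a whole thing is asked for, a point or a joint stands for the part that bears it (a point fixed in the world has none). Each returns a list of dicts, best first, with "p" (0 to 1); they miss things now and then, are a little off and sometimes report something else, mostly with a low value. They report only what shows in the picture. A call takes as long as a camera call.
- trace(camera, target): "mask" (420x560 bool, what is visible of it) and "at" ([column, row] in pixels, amid what is visible of it).
The state is a dict: "time_s": time; "joint_positions": joint angles; "qvel": joint speeds; "tau": joint torques, N m; "position": TCP position; "tcp_rot": TCP orientation; "force": force on the tool from outside, world axes, zero at the start; "moment": the same for the moment, N m; "opening": opening from 0.0 (shut) to 1.0 (fully open).
Only numpy, scipy, OpenCV 4.12 (cv2) and the standard library are available. Lean on these libraries where they do the work, as an engineer would, in place of code of your own. Each camera call takes 0.05 s, during which the arm holds its last target.

## Working session

There is one attempt and no reset: what is moved stays moved. The work goes in short steps, Python scripts to look and compute and a tool call to move; the robot and the scene stay as the last step left them, time stands still between calls to the robot, and variables do not carry over. Pictures are saved under pics/ and viewed, and the job is handed in when it is done.

Besides the shell and the picture viewer there is one more tool, called after "Emit:" in YAML: its name, and indented under it one key for each argument. play_rows: Moves the arm, as the interface text tells. Its arguments: {"type":"object","properties":{"rows":{"type":"array"}},"required":["rows"]}

```bash
ls; mkdir -p pics; cat > h.py <<'E'
from rig import *
import numpy as np, cv2, json
def cap(n,f):
    c=capture(n); cv2.imwrite('pics/'+f,c['pixels'][:,:,::-1]); return c
def save(c,f):
    np.savez(f,**{k:np.array(c[k]) for k in('pixels','intrinsics','rvec','tvec')})
def P(c):
    R=cv2.Rodrigues(np.array(c['rvec'],float))[0]; return np.array(c['intrinsics'])@np.c_[R,np.array(c['tvec']).reshape(3)]
def proj(c,p):
    p=np.atleast_2d(p); q=(P(c)@np.c_[p,np.ones(len(p))].T).T; return q[:,:2]/q[:,2:]
def ray(c,px):
    R=cv2.Rodrigues(np.array(c['rvec'],float))[0]; t=np.array(c['tvec']).reshape(3)
    d=R.T@np.linalg.inv(np.array(c['intrinsics']))@np.array([px[0],px[1],1.]); return -R.T@t,d
def onz(c,px,z):
    o,d=ray(c,px); return o+d*(z-o[2])/d[2]
def tri(c1,p1,c2,p2):
    X=cv2.triangulatePoints(P(c1),P(c2),np.array(p1,float).reshape(2,1),np.array(p2,float).reshape(2,1)); return (X[:3]/X[3]).ravel()
E
python3 - <<'E'
from h import *
print(read_state())
for n in('side','top','wrist'):
    c=cap(n,n+'0.png'); save(c,n+'0.npz')
    o,d=ray(c,(280,210)); print(n,o,d)
    for t in('shaker','guard_flap','flap_handle','prop_stay','stay_grip','shaken_jar','tray','meter','clamp','syringe_1','other_jar','hex_keys'):
        r=trace(n,t); print(t,[(round(x['p'],2),np.round(x['at']).tolist(),int(x['mask'].sum())) for x in r[:3]])
E
```

```text
pics
{'time_s': 0.0, 'joint_positions': array([-7.96124067e+01,  3.02785450e+01,  8.21554307e+01,  5.45514698e-04,
        6.76888996e+01, -1.02283995e+01]), 'qvel': array([-0.01090061,  0.01404008, -0.02378846, -0.04020373,  0.03585128,
        0.01105558]), 'tau': array([-1.55799266e-04, -4.40039563e+01, -1.76589775e+01,  6.32778229e-02,
        5.82661398e-02, -1.69310256e-04]), 'position': array([ 0.21995098, -0.58424744,  0.22158145]), 'tcp_rot': array([[-3.78016496e-04,  9.35962640e-01,  3.52099125e-01],
       [ 2.11101635e-03,  3.52099112e-01, -9.35960340e-01],
       [-9.99997700e-01,  3.89478563e-04, -2.10893171e-03]]), 'force': array([ 0.11880566, -0.24136925,  0.0307515 ]), 'moment': array([ 0.09613219, -0.02719867, -0.0725331 ]), 'opening': 0.9997626735697144}
side [-0.08309486  0.43402175  0.71511792] [ 0.57475486 -0.58927939 -0.56791584]
shaker [(0.58, [215.0, 231.0], 9582)]
guard_flap [(0.83, [217.0, 220.0], 5695), (0.38, [296.0, 183.0], 122), (0.35, [218.0, 233.0], 9674)]
flap_handle [(0.75, [218.0, 220.0], 5850)]
prop_stay []
stay_grip []
shaken_jar []
tray [(0.38, 
[... 257 characters left out ...]
71797e-04 -9.69834279e-01]
shaker [(0.89, [208.0, 180.0], 10798)]
guard_flap [(0.55, [205.0, 177.0], 8606), (0.45, [208.0, 176.0], 10734)]
flap_handle [(0.69, [204.0, 177.0], 8570)]
prop_stay [(0.74, [272.0, 212.0], 423)]
stay_grip []
shaken_jar []
tray [(0.95, [348.0, 217.0], 1995)]
meter [(0.83, [276.0, 258.0], 1106)]
clamp [(0.76, [173.0, 255.0], 304)]
syringe_1 [(0.7, [362.0, 164.0], 392)]
other_jar [(0.71, [330.0, 152.0], 505)]
hex_keys []
wrist [ 0.29414722 -0.55697518  0.38377475] [-0.25548436 -0.10846797 -0.96079722]
shaker []
guard_flap []
flap_handle []
prop_stay []
stay_grip []
shaken_jar []
tray []
meter []
clamp []
syringe_1 []
other_jar []
hex_keys [(0.91, [183.0, 17.0], 2875)]
```

View pics/side0.png

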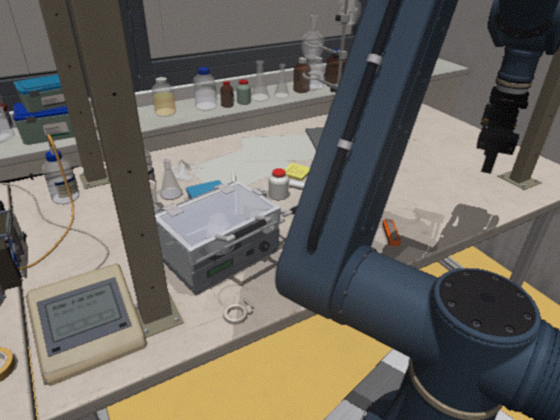

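View pics/top0.png

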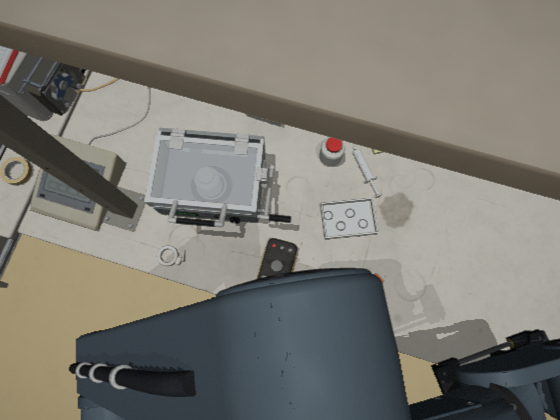

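View pics/wrist0.png

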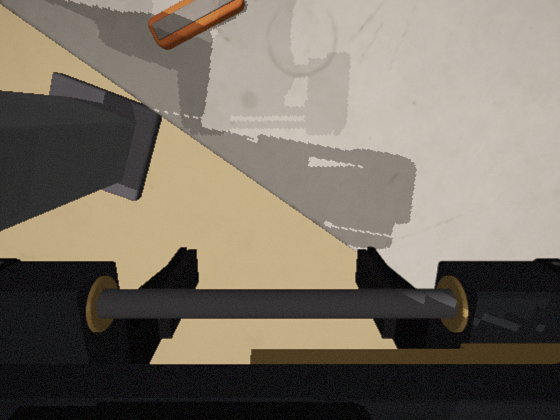

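Top view: shaker at (205,180) with its handle at (195,221), stay grip at (275,218), tray at (348,217), meter (278,258), red jar (332,150), syringe (367,172) and clamp (172,255). I'll enlarge it next.

```bash
python3 - <<'E'
from h import *
im=cv2.imread('pics/top0.png'); cv2.imwrite('pics/top0z.png',cv2.resize(im[110:290,130:400],None,fx=2.96,fy=2.96,interpolation=cv2.INTER_CUBIC))
im=cv2.imread('pics/side0.png'); cv2.imwrite('pics/side0z.png',cv2.resize(im[140:340,130:400],None,fx=2.96,fy=2.96,interpolation=cv2.INTER_CUBIC))
E
```

```text
(no output)
```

View pics/top0z.png

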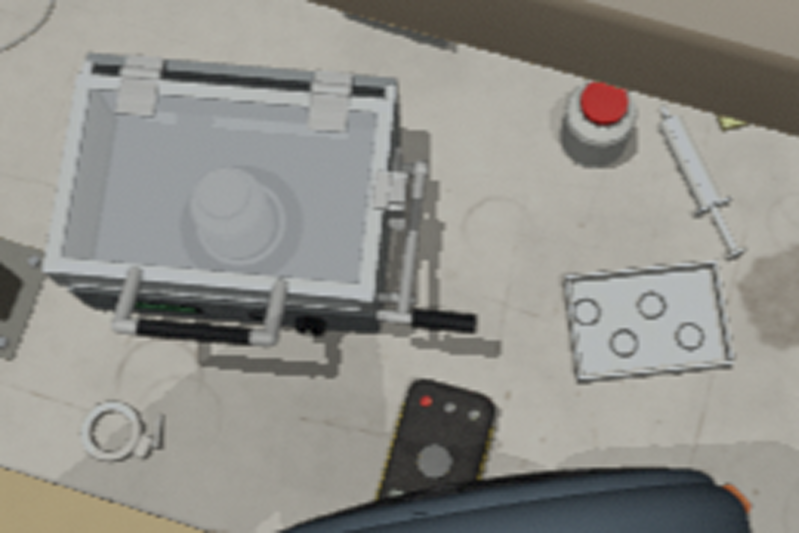

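View pics/side0z.png

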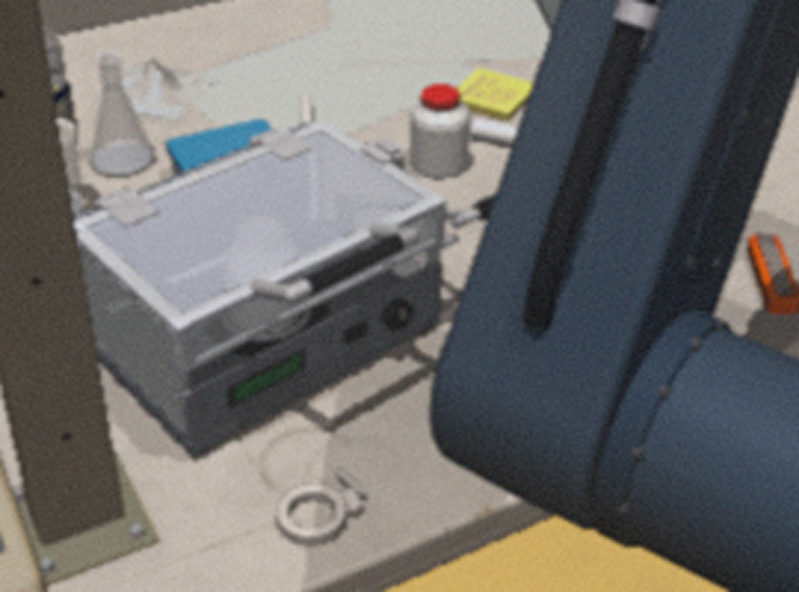

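```bash
cat >> h.py <<'E'
def L(f):
    d=np.load(f); return {k:d[k] for k in d.files}
def T(s,p):
    c,n=np.cos(s[2]),np.sin(s[2]); p=np.atleast_2d(np.array(p,float)); return np.c_[s[0]+c*p[:,0]-n*p[:,1], s[1]+n*p[:,0]+c*p[:,1], p[:,2]]
E
python3 - <<'E'
from h import *
from scipy.optimize import least_squares
ct,cs=L('top0.npz'),L('side0.npz')
z=lambda x,y,o:(o[0]+x/2.96,o[1]+y/2.96)
A,B=(130,110),(130,140)
obs=[(ct,z(48,272,A),(-.081,.125,.132)),(ct,z(380,302,A),(-.081,-.125,.132)),(ct,z(135,328,A),(-.121,.042,.153)),(ct,z(250,338,A),(-.121,-.042,.153)),
(ct,z(413,318,A),(-.0947,-.154,.0901)),(ct,z(475,323,A),(-.0947,-.204,.0901)),
(cs,z(180,326,B),(-.081,.125,.132)),(cs,z(444,206,B),(-.081,-.125,.132)),(cs,z(305,285,B),(-.121,.042,.153)),(cs,z(400,243,B),(-.121,-.042,.153))]
f=lambda s:np.concatenate([(proj(c,T(s,p))[0]-q) for c,q,p in obs])
r=least_squares(f,[.55,-.1,0]); print(r.x,np.degrees(r.x[2])); print(f(r.x).reshape(-1,2).round(1))
s=r.x
for n,p in dict(hinge=(.085,0,.13),handle=(-.121,0,.153),grip=(-.0947,-.181,.09),pivot=(.055,-.181,.05),jar=(0,0,.033)).items(): print(n,T(s,p).round(3))
np.save('s.npy',s)
# tray corners zoomed
for q in [(563,275),(715,262),(734,365),(578,382)]: print('tray',onz(ct,z(*q,A),.022).round(3))
for n,q,h in [('redjar',(606,102),.085),('syr1',(668,115),.01),('syr2',(738,255),.01),('m1',(412,382),.034),('m2',(495,402),.034),('clamp',(120,430),.01)]: print(n,onz(ct,z(*q,A),h).round(3))
E
```

```text
[ 0.60487146 -0.05784459 -0.02903927] -1.6638277941785498
[[-1.8  1.3]
 [-1.9 -2.3]
 [ 1.5 -0. ]
 [ 1.6 -1.1]
 [-0.   3.2]
 [ 0.7  2.8]
 [-0.9  1.3]
 [-1.1 -3.4]
 [ 0.5 -0.5]
 [-1.3 -2.1]]
hinge [[ 0.69 -0.06  0.13]]
handle [[ 0.484 -0.054  0.153]]
grip [[ 0.505 -0.236  0.09 ]]
pivot [[ 0.655 -0.24   0.05 ]]
jar [[ 0.605 -0.058  0.033]]
tray [ 0.57  -0.332  0.022]
tray [ 0.586 -0.46   0.022]
tray [ 0.498 -0.473  0.022]
tray [ 0.479 -0.345  0.022]
redjar [ 0.701 -0.36   0.085]
syr1 [ 0.723 -0.425  0.01 ]
syr2 [ 0.596 -0.482  0.01 ]
m1 [ 0.473 -0.208  0.034]
m2 [ 0.459 -0.276  0.034]
clamp [0.43  0.032 0.01 ]
```

```bash
python3 - <<'E'
from h import *
from scipy.optimize import least_squares
ct,cs=L('top0.npz'),L('side0.npz')
z=lambda x,y,o:(o[0]+x/2.96,o[1]+y/2.96)
A,B=(130,110),(130,140)
obs=[(ct,z(48,272,A),(-.081,.125,.132)),(ct,z(380,302,A),(-.081,-.125,.132)),(ct,z(135,328,A),(-.121,.042,.153)),(ct,z(250,338,A),(-.121,-.042,.153)),
(cs,z(180,326,B),(-.081,.125,.132)),(cs,z(444,206,B),(-.081,-.125,.132)),(cs,z(305,285,B),(-.121,.042,.153)),(cs,z(400,243,B),(-.121,-.042,.153)),
(ct,z(90,53,A),(.105,.125,.13)),(ct,z(397,80,A),(.105,-.125,.13))]
f=lambda s:np.concatenate([(proj(c,T(s,p))[0]-q) for c,q,p in obs])
r=least_squares(f,[.55,-.1,0]); print(r.x,np.degrees(r.x[2])); print(f(r.x).reshape(-1,2).round(1))
s=r.x
for n,p in dict(hinge=(.085,0,.13),handle=(-.121,0,.153),grip=(-.0947,-.181,.09),pivot=(.055,-.181,.05),jar=(0,0,.033)).items(): print(n,T(s,p).round(3))
np.save('s.npy',s)
g=T(s,[(-.0947,-.154,.09),(-.0947,-.204,.09)]); print(proj(ct,g).round(1), z(413,318,A),z(475,323,A))
def draw(c,fn,org,out):
    im=c['pixels'][:,:,::-1].copy(); im=cv2.resize(im[org[1]:org[1]+190,org[0]:org[0]+270],None,fx=2.96,fy=2.96,interpolation=cv2.INTER_CUBIC)
    def ln(a,b,col):
        q=(proj(c,T(s,[a,b]))-org)*2.96; cv2.line(im,tuple(int(v) for v in q[0]),tuple(int(v) for v in q[1]),col,1)
    for zz in(0,.13):
        P4=[(-.08,.125,zz),(-.08,-.125,zz),(.105,-.125,zz),(.105,.125,zz)]
        for i in range(4): ln(P4[i],P4[(i+1)%4],(0,0,255))
    ln((-.121,.042,.153),(-.121,-.042,.153),(0,255,0)); ln((-.0947,-.154,.09),(-.0947,-.204,.09),(255,0,255)); ln((-.0947,-.154,.09),(.055,-.154,.05),(255,0,255))
    cv2.imwrite(out,im)
draw(ct,0,A,'pics/ov_t.png'); draw(cs,0,B,'pics/ov_s.png')
E
```

```text
[ 0.60184841 -0.06154315 -0.06825909] -3.910957612085925
[[-1.3  0.4]
 [-1.9  1.1]
 [ 1.   0.5]
 [ 0.9  0.9]
 [-1.1  0.7]
 [ 1.3 -2.1]
 [ 0.5 -0.1]
 [-0.2 -1. ]
 [-1.1 -1.6]
 [ 1.3 -1.1]]
hinge [[ 0.687 -0.067  0.13 ]]
handle [[ 0.481 -0.053  0.153]]
grip [[ 0.495 -0.236  0.09 ]]
pivot [[ 0.644 -0.246  0.05 ]]
jar [[ 0.602 -0.062  0.033]]
[[269.2 224.5]
 [290.9 226.6]] (269.52702702702703, 217.43243243243245) (290.47297297297297, 219.1216216216216)
```

View pics/ov_t.png

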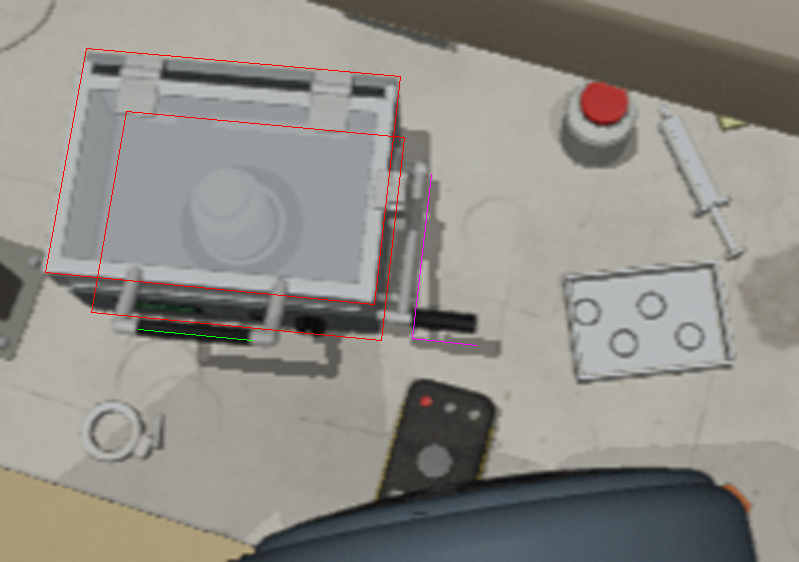

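View pics/ov_s.png

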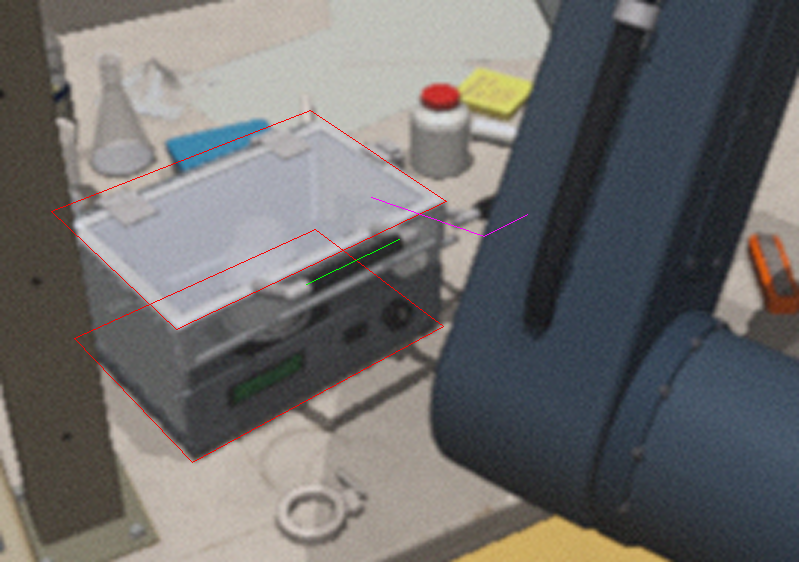

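The overlay fits the body, flap and handle: the handle line lands on the sleeve at zoom (195,335). The stay grip lies about 7 px further back than angle 0 predicts. I'll fit its angle and check the overhead beam and posts.

```bash
python3 - <<'E'
from h import *
from scipy.optimize import least_squares
ct,cs=L('top0.npz'),L('side0.npz'); s=np.load('s.npy')
def grip(th,y): a=np.radians(15)+th; return (.055-.155*np.cos(a),y,.05+.155*np.sin(a))
for th in(0,.05,.1,.15,.2,.3):
    g=T(s,[grip(th,-.154),grip(th,-.204)]); print(th,proj(ct,g).round(1).tolist(),proj(cs,g).round(1).tolist())
print('obs',(269.5,217.4),(290.5,219.1), 'side grip left end',130+480/2.96,140+213/2.96)
for zz in(.4,.6,.8): print('beam',zz,[onz(ct,q,zz).round(2).tolist() for q in((0,40),(280,122),(560,195))])
print('post side',onz(cs,(150,325),0).round(2),onz(cs,(180,318),0).round(2),'top',onz(ct,(125,208),0).round(2), onz(cs,(95,180),0).round(2),onz(cs,(520,180),0).round(2))
# flap top edge posts etc
im=cv2.imread('pics/side0.png'); print([proj(cs,p).round(0).tolist() for p in [(1.0,-.3,.6),(1.0,-.3,.3),(.9,-.2,.6)]])
E
```

```text
0 [[269.2, 224.5], [290.9, 226.6]] [[293.5, 219.9], [308.3, 212.4]]
0.05 [[269.3, 222.8], [291.1, 225.0]] [[293.0, 217.0], [307.8, 209.6]]
0.1 [[269.3, 221.0], [291.3, 223.2]] [[292.4, 214.0], [307.3, 206.7]]
0.15 [[269.4, 219.1], [291.5, 221.2]] [[291.7, 211.1], [306.6, 203.8]]
0.2 [[269.5, 216.9], [291.8, 219.1]] [[290.9, 208.1], [305.9, 200.9]]
0.3 [[269.7, 212.2], [292.3, 214.4]] [[289.0, 202.1], [304.0, 195.0]]
obs (269.5, 217.4) (290.5, 219.1) side grip left end 292.1621621621622 211.95945945945948
beam 0.4 [[0.74, 0.26, 0.4], [0.6, -0.23, 0.4], [0.49, -0.67, 0.4]]
beam 0.6 [[0.6, 0.11, 0.6], [0.51, -0.23, 0.6], [0.43, -0.53, 0.6]]
beam 0.8 [[0.46, -0.05, 0.8], [0.41, -0.23, 0.8], [0.37, -0.39, 0.8]]
post side [ 0.53  0.18 -0.  ] [0.5  0.13 0.  ] top [0.55 0.16 0.  ] [1.16 0.   0.  ] [ 0.23 -1.    0.  ]
[[[184.0, -38.0]], [[195.0, 78.0]], [[173.0, -32.0]]]
```

```bash
cat >> h.py <<'E'
from scipy.spatial.transform import Rotation as Ro
def Rtool(x,z):
    x=np.array(x,float);x/=np.linalg.norm(x); z=np.array(z,float); z-=x*(x@z); z/=np.linalg.norm(z)
    return np.c_[x,np.cross(z,x),z]
def move(p,R=None,st=None):
    st=st or read_state(); R0=np.array(st['tcp_rot']); R=R0 if R is None else R
    d=R0.T@(np.array(p)-st['position']); w=Ro.from_matrix(R0.T@R).as_rotvec(degrees=True)
    print('shift',d.round(4),'rotvec',w.round(2),'dist',np.linalg.norm(d).round(3)); return d,w
def log():
    s=read_state(); open('log.jsonl','a').write(json.dumps(dict(j=list(s['joint_positions']),p=list(s['position']),R=np.array(s['tcp_rot']).tolist()))+'\n')
    print('t',round(s['time_s'],2),'p',s['position'].round(4),'j',s['joint_positions'].round(1),'F',s['force'].round(1),'op',round(s['opening'],3)); return s
def sh(p): return T(np.load('s.npy'),p)[0]
def shv(v):
    s=np.load('s.npy'); c,n=np.cos(s[2]),np.sin(s[2]); return np.array([c*v[0]-n*v[1],n*v[0]+c*v[1],v[2]])
E
python3 - <<'E'
from h import *
log()
# halfway, tilted 20 deg forward
a=np.radians(20)
xa=shv((np.sin(a),0,-np.cos(a))); 
move((.38,-.3,.27),Rtool(xa,shv((1,0,0))))
print(sh((-.121,0,.153)))
E
```

```text
t 1.95 p [ 0.2201 -0.5849  0.2226] j [-79.6  30.2  82.1  -0.   67.7 -10.2] F [ 0.1 -0.4  0.5] op 0.999
shift [-0.0474  0.25   -0.2104] rotvec [-64.78 -17.77  11.42] dist 0.33
[ 0.48113019 -0.05329022  0.153     ]
```

Emit:
play_rows:
  rows:
    - [[-0.047,0.25,-0.21,-64.8,-17.8,11.4,0.04],[-0.047,0.25,-0.21,-64.8,-17.8,11.4,0.04],[-0.047,0.25,-0.21,-64.8,-17.8,11.4,0.04],[-0.047,0.25,-0.21,-64.8,-17.8,11.4,0.04],[-0.047,0.25,-0.21,-64.8,-17.8,11.4,0.04],[-0.047,0.25,-0.21,-64.8,-17.8,11.4,0.04],[-0.047,0.25,-0.21,-64.8,-17.8,11.4,0.04],[-0.047,0.25,-0.21,-64.8,-17.8,11.4,0.04],[-0.047,0.25,-0.21,-64.8,-17.8,11.4,0.04]]

```text
time_s: 2.85
position: [0.3799, -0.2997, 0.2697]
tcp_rot: [[0.341, 0.068, 0.937], [-0.024, 0.998, -0.063], [-0.94, -0.001, 0.342]]
force: [-0.0, 0.0, -0.5]
opening: 0.463
```

```bash
python3 - <<'E'
from h import *
log()
p=sh((-.121,0,.153)); 
move(p+[0,0,.08-.019],Rtool((0,0,-1),shv((1,0,0))))
E
```

```text
t 2.85 p [ 0.3799 -0.2997  0.2697] j [-62.7  10.3 109.9  22.1  51.2 -71.5] F [-0.   0.  -0.5] op 0.463
shift [0.081  0.2528 0.0602] rotvec [ 0.03 20.02  0.05] dist 0.272
```

Emit:
play_rows:
  rows:
    - [[0.081,0.253,0.06,0,20,0,0.032],[0.081,0.253,0.06,0,20,0,0.032],[0.081,0.253,0.06,0,20,0,0.032],[0.081,0.253,0.06,0,20,0,0.032],[0.081,0.253,0.06,0,20,0,0.032],[0.081,0.253,0.06,0,20,0,0.032],[0.081,0.253,0.06,0,20,0,0.032]]

```text
time_s: 3.55
position: [0.4821, -0.0493, 0.2126]
tcp_rot: [[-0.001, 0.066, 0.998], [0.001, 0.998, -0.066], [-1.0, 0.001, -0.001]]
force: [-1.2, -0.1, 0.3]
opening: 0.369
```

```bash
python3 - <<'E'
from h import *
log()
c=cap('wrist','w1.png'); save(c,'w1.npz')
c=cap('side','s1.png'); save(c,'s1.npz')
c=cap('top','t1.png'); save(c,'t1.npz')
log()
E
```

```text
t 3.55 p [ 0.4821 -0.0493  0.2126] j [-19.1  20.3 102.4   0.   57.4 -15.3] F [-1.2 -0.1  0.3] op 0.369
t 3.7 p [ 0.4817 -0.0543  0.2138] j [-1.960e+01  2.020e+01  1.024e+02 -1.000e-01  5.740e+01 -1.560e+01] F [ 0.8  0.  -0.3] op 0.374
```

View pics/w1.png

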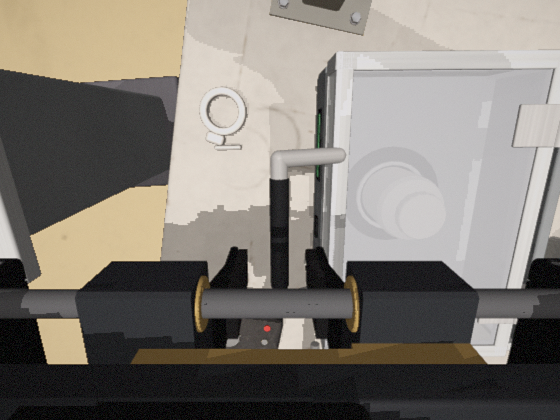

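View pics/s1.png

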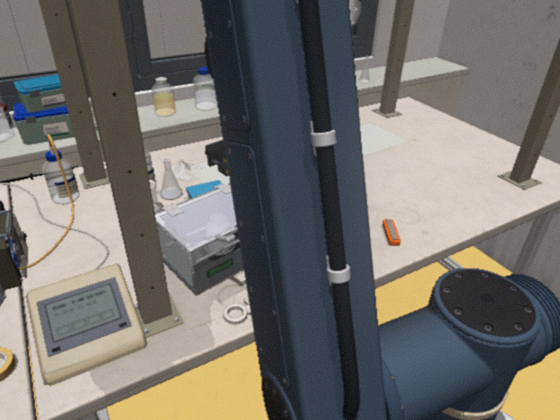

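View pics/t1.png

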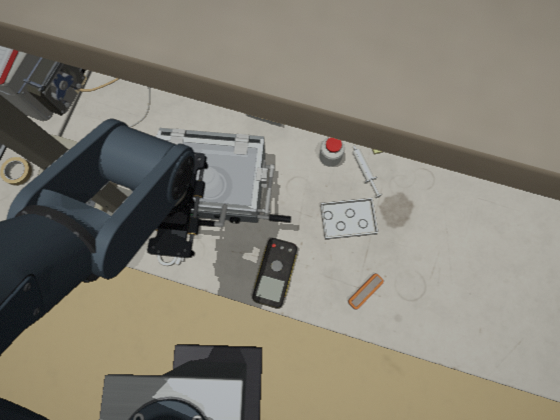

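Wrist view: the handle sleeve is centred between the fingers (column 279, fingers at 233 and 322). Next I'll fit the arm's link lengths so I can check reach and beam clearance.

```bash
cat > kin.py <<'E'
from h import *
from scipy.optimize import least_squares
def rz(a): return Ro.from_euler('z',a,degrees=True).as_matrix()
def ry(a): return Ro.from_euler('y',a,degrees=True).as_matrix()
# local: z up along upper arm, x forward
def fk(j,q,full=False):
    a1,h,L1,e,L2,L3,d,e5=q
    R=rz(j[0]); p=R@np.array([a1,d,h]); pts=[p]
    R=R@ry(j[1]); p=p+R@np.array([0,0,L1]); pts.append(p)
    R=R@ry(j[2]); p=p+R@np.array([e,0,L2]); pts.append(p)
    R=R@rz(sgn4*j[3])@ry(j[4]); p=p+R@np.array([e5,0,L3]); pts.append(p)
    R=R@rz(sgn6*j[5])
    return (p,R,pts) if full else p
sgn4=1;sgn6=1
def fit():
    global sgn4
    D=[json.loads(l) for l in open('log.jsonl')]
    best=None
    for sg in(1,-1):
        sgn4=sg
        f=lambda q:np.concatenate([fk(x['j'],q)-x['p'] for x in D]+[1e-3*(q-np.array([0,.3,.4,0,.45,.25,.11,0]))])
        r=least_squares(f,[0,.3,.4,0,.45,.25,.11,0])
        if best is None or r.cost<best[0]: best=(r.cost,sg,r.x,np.abs(f(r.x)[:-8]).max())
    sgn4=best[1]; return best
E
python3 - <<'E'
from kin import *
b=fit(); print(b)
import kin
D=[json.loads(l) for l in open('log.jsonl')]
for x in D[-3:]:
    p,R,pts=fk(x['j'],b[2],True); print(np.round(pts,3).tolist()); print((R.T@np.array(x['R'])).round(2))
E
```

```text
(np.float64(2.77515816546613e-08), 1, array([4.21771742e-07, 2.74204395e-01, 5.87995358e-01, 1.14100765e-01,
       3.91703208e-01, 3.05459765e-01, 1.11000095e-01, 1.14835508e-06]), np.float64(6.936522923828292e-07))
[[0.099, 0.051, 0.274], [0.147, -0.043, 0.853], [0.276, -0.292, 0.557], [0.38, -0.3, 0.27]]
[[-0.  0. -1.]
 [-0.  1.  0.]
 [ 1.  0. -0.]]
[[0.036, 0.105, 0.274], [0.229, 0.038, 0.826], [0.483, -0.049, 0.518], [0.482, -0.049, 0.213]]
[[-0.  0. -1.]
 [ 0.  1.  0.]
 [ 1. -0. -0.]]
[[0.037, 0.105, 0.274], [0.228, 0.036, 0.826], [0.482, -0.054, 0.519], [0.482, -0.054, 0.214]]
[[-0.  0. -1.]
 [ 0.  1.  0.]
 [ 1. -0. -0.]]
```

```bash
python3 - <<'E'
from h import *
ct,cs=L('top0.npz'),L('side0.npz')
# post edges at floor from side image; and top
for q in [(140,332),(180,318),(120,322),(165,310)]: print('side base',q,onz(cs,q,0).round(3))
for q in [(103,212),(138,212),(105,180),(130,208)]: print('top base',q,onz(ct,q,0).round(3))
for z in np.arange(0,.9,.1): print(z.round(1),proj(ct,(.53,.16,z)).round(0),proj(cs,(.53,.16,z)).round(0))
im=ct['pixels'].astype(int)
for col in(100,280,450): print(col,[(r,im[r,col].tolist()) for r in range(0,200,6)])
E
```

```text
side base (140, 332) [0.526 0.208 0.   ]
side base (180, 318) [0.501 0.128 0.   ]
side base (120, 322) [0.578 0.224 0.   ]
side base (165, 310) [0.542 0.139 0.   ]
top base (103, 212) [0.535 0.216 0.   ]
top base (138, 212) [0.538 0.128 0.   ]
top base (105, 180) [0.62  0.223 0.   ]
top base (130, 208) [0.548 0.149 0.   ]
0.0 [[125. 215.]] [[159. 318.]]
0.1 [[110. 205.]] [[153. 284.]]
0.2 [[ 91. 192.]] [[145. 244.]]
0.3 [[ 68. 177.]] [[136. 199.]]
0.4 [[ 38. 157.]] [[126. 146.]]
0.5 [[ -2. 130.]] [[114.  84.]]
0.6 [[-58.  93.]] [[99. 11.]]
0.7 [[-142.   37.]] [[ 82. -79.]]
0.8 [[-281.  -56.]] [[  60. -190.]]
100 [(0, [140, 133, 122]), (6, [142, 135, 122]), (12, [142, 137, 124]), (18, [142, 136, 123]), (24, [143, 137, 124]), (30, [144, 137, 124]), (36, [144, 137, 125]), (42, [142, 136, 123]), (48, [130, 123, 110]), (54, [85, 76, 65]), (60, [82, 75, 65]), (66, [79, 73, 62]), (72, [78, 71, 59]), (78, [173, 170, 163]), (84, [170, 168, 160]), (90, [167, 165, 157]), (96, [170, 168, 160]), (102, [172, 170, 162]), (108, [172, 170, 161]), (114, [171, 168, 160]), (120, [172, 170, 162]), (126, 
[... 1168 characters left out ...]
123]), (24, [143, 136, 123]), (30, [144, 137, 125]), (36, [144, 138, 124]), (42, [146, 140, 126]), (48, [145, 139, 127]), (54, [146, 140, 127]), (60, [145, 139, 126]), (66, [146, 140, 127]), (72, [148, 142, 128]), (78, [148, 141, 128]), (84, [147, 141, 128]), (90, [148, 140, 129]), (96, [148, 142, 129]), (102, [149, 142, 129]), (108, [151, 144, 131]), (114, [150, 144, 130]), (120, [150, 142, 130]), (126, [151, 144, 131]), (132, [149, 142, 130]), (138, [147, 141, 128]), (144, [119, 110, 95]), (150, [85, 77, 66]), (156, [83, 75, 65]), (162, [80, 73, 62]), (168, [77, 71, 60]), (174, [171, 168, 160]), (180, [173, 171, 162]), (186, [173, 170, 163]), (192, [173, 170, 162]), (198, [172, 169, 161])]
```

```bash
python3 - <<'E'
import cv2
im=cv2.imread('pics/side0.png'); cv2.imwrite('pics/z1.png',cv2.resize(im[0:340,0:230],None,fx=2.2,fy=1.75))
im=cv2.imread('pics/top0.png'); cv2.imwrite('pics/z2.png',cv2.resize(im[0:240,0:260],None,fx=2.5,fy=2.5))
E
```

```text
(no output)
```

View pics/z1.png

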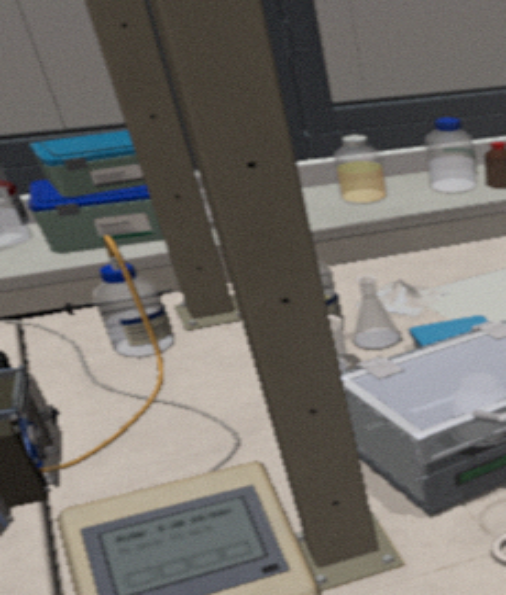

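View pics/z2.png

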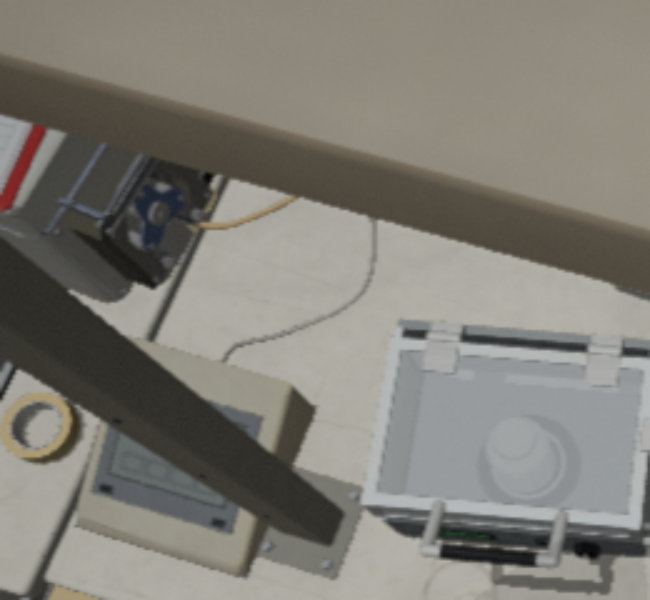

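```bash
cat >> kin.py <<'E'
import kin
Q=None
def getQ():
    global Q
    if Q is None: Q=fit()[2]
    return Q
M=np.array([[0,0,-1],[0,1,0],[1,0,0.]])  # R_tool = R_fk@M
def ik(p,R,j0):
    q=getQ()
    def f(j):
        pp,RR,_=fk(j,q,True); return np.r_[(pp-p)*10, Ro.from_matrix((RR@M).T@R).as_rotvec()]
    lo=np.array([-176.6,-43.2,12.5,-82,0.01,-163.5]);hi=np.array([176.6,126.2,139.9,262,151.6,163.5])
    r=least_squares(f,np.clip(j0,lo+.01,hi-.01),bounds=(lo,hi),x_scale=30.); return r.x,np.abs(r.fun).max()
ct=L('top0.npz')
def shelf(p):
    """rows below (positive=safe) the shelf lower edge; only matters if z>.6"""
    c,r=proj(ct,p)[0]; return r-(125+(c-280)*.275)
def armpts(j):
    q=getQ(); _,_,pts=fk(j,q,True); R=rz(j[0])@ry(j[1])@ry(j[2]); k=pts[1]+R@np.array([q[3],0,0])
    return dict(elb=pts[1],knee=k,mid=(k+pts[2])/2,wr=pts[2])
E
python3 - <<'E'
from kin import *
st=read_state(); j0=st['joint_positions']
s=np.load('s.npy')
for phi in (0,.4,.8,1.2,1.47):
  a=phi+np.radians(6.4); h=(.085-.207*np.cos(a),0,.13+.207*np.sin(a))
  for al in (90,70,50,35,20,0):
    b=np.radians(al); xt=shv((np.cos(b),0,-np.sin(b))); R=Rtool(xt,shv((np.sin(b),0,np.cos(b))))
    p=sh(h)+.019*xt; j,e=ik(p,R,j0)
    A=armpts(j); print(phi,al,'err',round(e,4),j.round(0).tolist(),{k:(v.round(2).tolist(),int(shelf(v))) for k,v in A.items() if k!='elb'})
E
```

```text
0 90 err 0.0 [-20.0, 28.0, 107.0, -0.0, 45.0, -16.0] {'knee': ([0.22, 0.04, 0.71], 400), 'mid': ([0.35, -0.01, 0.58], 189), 'wr': ([0.48, -0.05, 0.44], 89)}
0 70 err 0.0 [-24.0, 24.0, 121.0, 23.0, 17.0, -41.0] {'knee': ([0.18, 0.04, 0.75], 499), 'mid': ([0.28, -0.0, 0.58], 258), 'wr': ([0.38, -0.05, 0.42], 159)}
0 50 err 0.0151 [-30.0, 30.0, 135.0, 140.0, 27.0, -163.0] {'knee': ([0.21, 0.0, 0.75], 426), 'mid': ([0.26, -0.02, 0.57], 276), 'wr': ([0.3, -0.05, 0.38], 216)}
0 35 err 0.1633 [-37.0, 34.0, 139.0, 134.0, 41.0, -163.0] {'knee': ([0.24, -0.04, 0.75], 354), 'mid': ([0.26, -0.06, 0.55], 263), 'wr': ([0.28, -0.07, 0.36], 226)}
0 20 err 0.3428 [-42.0, 38.0, 140.0, 129.0, 50.0, -163.0] {'knee': ([0.26, -0.08, 0.74], 307), 'mid': ([0.26, -0.08, 0.54], 253), 'wr': ([0.27, -0.09, 0.34], 230)}
0 0 err 0.569 [-50.0, 43.0, 140.0, 117.0, 61.0, -163.0] {'knee': ([0.27, -0.15, 0.71], 250), 'mid': ([0.27, -0.14, 0.51], 236), 'wr': ([0.26, -0.13, 0.32], 230)}
0.4 90 err 0.0 [-19.0, 22.0, 99.0, 0.0, 59.0, -15.0] {'knee': ([0.19, 0.05, 0.72], 460), 'mid': ([0.35, -0.0, 0.62], 191), 'wr': ([0.51
[... 2999 characters left out ...]
([0.41, -0.01, 0.65], 123), 'wr': ([0.59, -0.06, 0.61], -37)}
1.47 50 err 0.0 [-19.0, 19.0, 97.0, 22.0, 27.0, -31.0] {'knee': ([0.17, 0.06, 0.73], 502), 'mid': ([0.34, 0.0, 0.64], 203), 'wr': ([0.51, -0.05, 0.56], 48)}
1.47 35 err 0.0 [-20.0, 20.0, 107.0, 93.0, 14.0, -103.0] {'knee': ([0.16, 0.06, 0.74], 533), 'mid': ([0.31, 0.0, 0.62], 236), 'wr': ([0.45, -0.05, 0.5], 98)}
1.47 20 err 0.0 [-22.0, 25.0, 116.0, 148.0, 33.0, -159.0] {'knee': ([0.19, 0.04, 0.74], 476), 'mid': ([0.3, -0.0, 0.59], 235), 'wr': ([0.42, -0.05, 0.43], 132)}
1.47 0 err 0.0867 [-26.0, 35.0, 121.0, 152.0, 65.0, -163.0] {'knee': ([0.26, 0.0, 0.71], 325), 'mid': ([0.33, -0.03, 0.53], 201), 'wr': ([0.4, -0.07, 0.35], 146)}
```

```bash
python3 - <<'E'
from h import *
log()
p=sh((-.121,0,.153)); 
move(p+[0,0,-.019],Rtool((0,0,-1),shv((1,0,0))))
E
```

```text
t 3.7 p [ 0.4817 -0.0543  0.2138] j [-1.960e+01  2.020e+01  1.024e+02 -1.000e-01  5.740e+01 -1.560e+01] F [ 0.8  0.  -0.3] op 0.374
shift [ 0.0798  0.0011 -0.0006] rotvec [-0.08  0.03  0.11] dist 0.08
```

Emit:
play_rows:
  rows:
    - [[0.04,0,0,0,0,0,0.032],[0.065,0,0,0,0,0,0.032],[0.08,0,0,0,0,0,0.032],[0.08,0,0,0,0,0,0.032],[0.08,0,0,0,0,0,0.005],[0.08,0,0,0,0,0,0.005],[0.08,0,0,0,0,0,0.005],[0.08,0,0,0,0,0,0.005]]

```text
time_s: 4.5
position: [0.4836, -0.0547, 0.135]
tcp_rot: [[0.006, 0.068, 0.998], [-0.003, 0.998, -0.068], [-1.0, -0.002, 0.006]]
force: [5.0, -0.7, -0.3]
opening: 0.152
```

```bash
python3 - <<'E'
from h import *
log()
c=cap('wrist','w2.png')
E
```

```text
t 4.5 p [ 0.4836 -0.0547  0.135 ] j [-19.6  27.5 106.8  -0.   45.3 -15.7] F [ 5.  -0.7 -0.3] op 0.152
```

View pics/w2.png

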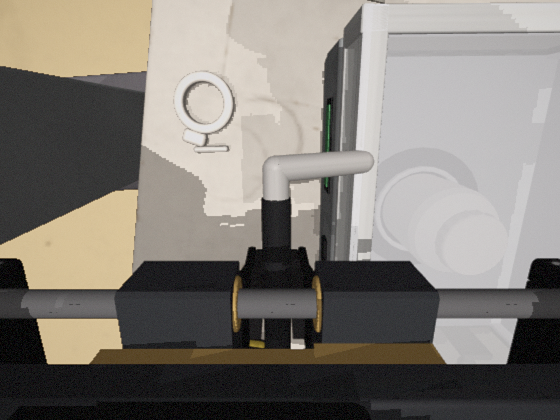

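Gripped: opening 13 mm on the 14 mm sleeve. The handle sits about 2.5 mm further in x than estimated. Now the arc.

```bash
cat >> kin.py <<'E'
def hpose(phi,al):
    a=phi+np.radians(6.4); b=np.radians(al)
    xt=shv((np.cos(b),0,-np.sin(b))); R=Rtool(xt,shv((np.sin(b),0,np.cos(b))))
    return sh((.085-.207*np.cos(a),0,.13+.207*np.sin(a)))+.019*xt,R
def rel(p0,R0,p,R): return np.r_[R0.T@(p-p0),Ro.from_matrix(R0.T@R).as_rotvec(degrees=True)]
E
python3 - <<'E'
from kin import *
s=np.load('s.npy'); s0=s.copy()
p0,R0=hpose(0,90); 
s[0]+=.0025; np.save('s.npy',s)
for i in range(1,13):
    phi=.75*i/12; p,R=hpose(phi,90-25*phi); print(i,rel(p0,R0,p,R).round(3).tolist())
E
```

```text
1 [-0.013, 0.0, 0.005, -0.0, -1.562, 0.0]
2 [-0.025, 0.0, 0.008, 0.0, -3.125, -0.0]
3 [-0.038, 0.0, 0.012, 0.0, -4.688, 0.0]
4 [-0.05, 0.0, 0.017, 0.0, -6.25, 0.0]
5 [-0.062, 0.0, 0.022, 0.0, -7.812, -0.0]
6 [-0.074, 0.0, 0.028, 0.0, -9.375, 0.0]
7 [-0.085, 0.0, 0.035, -0.0, -10.937, 0.0]
8 [-0.096, 0.0, 0.043, 0.0, -12.5, 0.0]
9 [-0.107, 0.0, 0.051, 0.0, -14.063, 0.0]
10 [-0.117, 0.0, 0.06, 0.0, -15.625, -0.0]
11 [-0.126, 0.0, 0.069, 0.0, -17.188, -0.0]
12 [-0.135, 0.0, 0.08, 0.0, -18.75, -0.0]
```

Emit:
play_rows:
  rows:
    - [[-0.013,0,0.005,0,-1.6,0,0.005],[-0.025,0,0.008,0,-3.1,0,0.005],[-0.038,0,0.012,0,-4.7,0,0.005],[-0.05,0,0.017,0,-6.2,0,0.005],[-0.062,0,0.022,0,-7.8,0,0.005],[-0.074,0,0.028,0,-9.4,0,0.005],[-0.085,0,0.035,0,-10.9,0,0.005],[-0.096,0,0.043,0,-12.5,0,0.005],[-0.107,0,0.051,0,-14.1,0,0.005],[-0.117,0,0.06,0,-15.6,0,0.005],[-0.126,0,0.069,0,-17.2,0,0.005],[-0.135,0,0.08,0,-18.7,0,0.005]]

```text
time_s: 5.75
position: [0.5506, -0.0582, 0.2667]
tcp_rot: [[0.3, 0.064, 0.952], [-0.021, 0.998, -0.06], [-0.954, -0.002, 0.3]]
force: [-24.2, -6.6, 17.1]
opening: 0.149
```

```bash
python3 - <<'E'
from kin import *
log(); c=cap('side','s2.png')
p0,R0=hpose(.75,90-25*.75); st=read_state(); print(p0-st['position'])
a=np.array(st['position'])-.019*st['tcp_rot'][:,0]; v=a-sh((.085,0,.13)); print('r',np.hypot(v@shv((1,0,0)),v[2]),'phi',np.pi-np.arctan2(v[2],v@shv((1,0,0)))-np.radians(6.4))
for i in range(1,13):
    phi=.75+.72*i/12; p,R=hpose(phi,90-25*phi); print(i,rel(p0,R0,p,R).round(3).tolist())
E
```

```text
t 5.75 p [ 0.5506 -0.0582  0.2667] j [-20.3  15.3 102.5   6.8  45.6 -20.8] F [-24.2  -6.6  17.1] op 0.149
[ 7.25859846e-03 -7.72105384e-05  3.99630806e-05]
r 0.21164919302545407 phi 0.7250968303803315
1 [-0.004, 0.0, 0.012, -0.0, -1.5, 0.0]
2 [-0.008, -0.0, 0.025, -0.0, -3.0, 0.0]
3 [-0.011, -0.0, 0.037, 0.0, -4.5, 0.0]
4 [-0.013, -0.0, 0.05, -0.0, -6.0, 0.0]
5 [-0.014, -0.0, 0.063, -0.0, -7.5, -0.0]
6 [-0.015, -0.0, 0.076, -0.0, -9.0, -0.0]
7 [-0.015, -0.0, 0.088, -0.0, -10.5, -0.0]
8 [-0.014, -0.0, 0.101, 0.0, -12.0, -0.0]
9 [-0.013, 0.0, 0.114, -0.0, -13.5, 0.0]
10 [-0.011, -0.0, 0.127, 0.0, -15.0, -0.0]
11 [-0.008, -0.0, 0.139, 0.0, -16.5, -0.0]
12 [-0.004, -0.0, 0.152, 0.0, -18.0, 0.0]
```

View pics/s2.png

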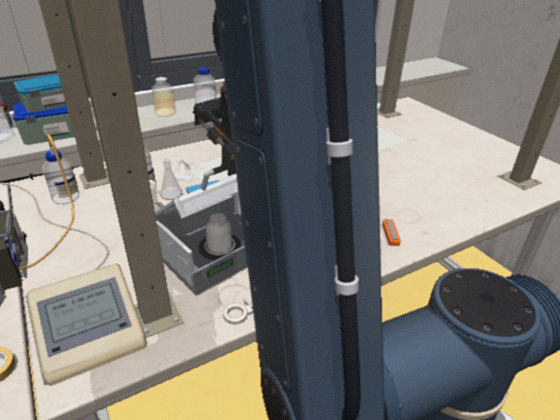

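The flap is rising and the jar is visible at (218,235). The arc radius reads about 4.5 mm larger than commanded, giving roughly 28 N of radial force. I'll ease the path outwards.

```bash
python3 - <<'E'
from kin import *
p0,R0=hpose(.75,90-25*.75); log()
def hp(phi,al,r):
    a=phi+np.radians(6.4); p,R=hpose(phi,al); return p+shv((-np.cos(a),0,np.sin(a)))*(r-.207),R
for i in range(1,13):
    phi=.75+.72*i/12; p,R=hp(phi,90-25*phi,.2115); print(i,rel(p0,R0,p,R).round(3).tolist())
E
```

```text
t 5.8 p [ 0.5535 -0.0585  0.2691] j [-20.3  15.2 102.3   6.9  45.5 -20.8] F [-22.5  -4.8  19.8] op 0.149
1 [-0.009, 0.0, 0.011, -0.0, -1.5, 0.0]
2 [-0.012, 0.0, 0.023, -0.0, -3.0, 0.0]
3 [-0.015, -0.0, 0.036, 0.0, -4.5, 0.0]
4 [-0.017, -0.0, 0.049, -0.0, -6.0, 0.0]
5 [-0.019, -0.0, 0.062, -0.0, -7.5, -0.0]
6 [-0.02, -0.0, 0.075, -0.0, -9.0, -0.0]
7 [-0.02, -0.0, 0.089, -0.0, -10.5, -0.0]
8 [-0.019, -0.0, 0.102, 0.0, -12.0, -0.0]
9 [-0.017, 0.0, 0.115, -0.0, -13.5, 0.0]
10 [-0.015, -0.0, 0.128, 0.0, -15.0, -0.0]
11 [-0.012, 0.0, 0.141, 0.0, -16.5, -0.0]
12 [-0.008, -0.0, 0.153, 0.0, -18.0, 0.0]
```

Emit:
play_rows:
  rows:
    - [[-0.009,0,0.011,0,-1.5,0,0.005],[-0.012,0,0.023,0,-3,0,0.005],[-0.015,0,0.036,0,-4.5,0,0.005],[-0.017,0,0.049,0,-6,0,0.005],[-0.019,0,0.062,0,-7.5,0,0.005],[-0.02,0,0.075,0,-9,0,0.005],[-0.02,0,0.089,0,-10.5,0,0.005],[-0.02,0,0.089,0,-10.5,0,0.005]]

```text
time_s: 6.6
position: [0.6375, -0.0636, 0.3161]
tcp_rot: [[0.485, 0.067, 0.872], [-0.032, 0.998, -0.059], [-0.874, 0.0, 0.486]]
force: [-2.5, -1.5, -0.5]
opening: 0.15
```

```bash
python3 - <<'E'
from kin import *
st=log(); 
a=np.array(st['position'])-.019*st['tcp_rot'][:,0]; v=a-sh((.085,0,.13)); print('r',np.hypot(v@shv((1,0,0)),v[2]),'phi',np.pi-np.arctan2(v[2],v@shv((1,0,0)))-np.radians(6.4))
E
```

```text
t 6.6 p [ 0.6375 -0.0636  0.3161] j [-19.3  16.   96.7  11.7  39.7 -22.6] F [-2.5 -1.5 -0.5] op 0.15
r 0.2116767541544703 phi 1.166620401447409
```

```bash
python3 - <<'E'
from kin import *
def hp(phi,al,r=.2115):
    a=phi+np.radians(6.4); p,R=hpose(phi,al); return p+shv((-np.cos(a),0,np.sin(a)))*(r-.207),R
p0,R0=hp(1.17,60.75)
for i in range(1,7):
    phi=1.17+.31*i/6; p,R=hp(phi,90-25*phi); print(i,rel(p0,R0,p,R).round(3).tolist())
E
```

```text
1 [0.003, -0.0, 0.011, 0.0, -1.292, 0.0]
2 [0.006, -0.0, 0.022, 0.0, -2.583, 0.0]
3 [0.01, 0.0, 0.033, 0.0, -3.875, 0.0]
4 [0.014, 0.0, 0.043, 0.0, -5.167, 0.0]
5 [0.019, 0.0, 0.053, 0.0, -6.458, 0.0]
6 [0.024, -0.0, 0.063, 0.0, -7.75, 0.0]
```

Emit:
play_rows:
  rows:
    - [[0.003,0,0.011,0,-1.3,0,0.005],[0.006,0,0.022,0,-2.6,0,0.005],[0.01,0,0.033,0,-3.9,0,0.005],[0.014,0,0.043,0,-5.2,0,0.005],[0.019,0,0.053,0,-6.5,0,0.005],[0.024,0,0.063,0,-7.75,0,0.005],[0.024,0,0.063,0,-7.75,0,0.005],[0.024,0,0.063,0,-7.75,0,0.005]]

```text
time_s: 7.4
position: [0.7057, -0.0681, 0.3257]
tcp_rot: [[0.6, 0.067, 0.797], [-0.04, 0.998, -0.054], [-0.799, 0.001, 0.601]]
force: [-0.0, 3.9, -2.3]
opening: 0.153
```

```bash
python3 - <<'E'
from kin import *
st=log(); 
a=np.array(st['position'])-.019*st['tcp_rot'][:,0]; v=a-sh((.085,0,.13)); print('r',np.hypot(v@shv((1,0,0)),v[2]),'phi',np.pi-np.arctan2(v[2],v@shv((1,0,0)))-np.radians(6.4))
c=cap('side','s3.png');c=cap('top','t3.png')
E
```

```text
t 7.4 p [ 0.7057 -0.0681  0.3257] j [-18.3  19.6  93.4  16.5  32.  -25.7] F [-0.   3.9 -2.3] op 0.153
r 0.2109209278969251 phi 1.483333641384537
```

View pics/s3.png

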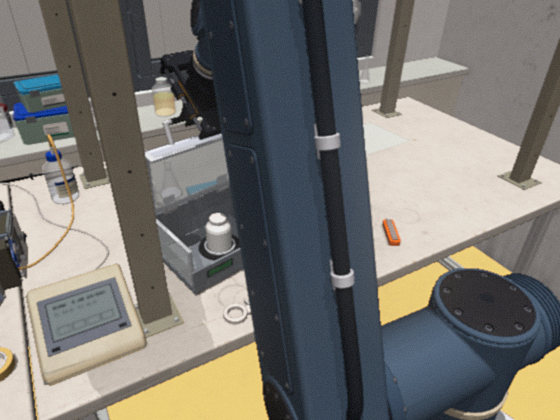

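View pics/t3.png

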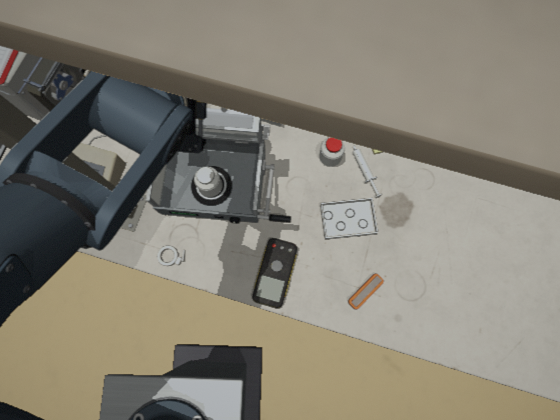

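Emit:
play_rows:
  rows:
    - [[0,0,0,0,0,0,0.036],[0,0,0,0,0,0,0.036],[0,0,0,0,0,0,0.036],[0,0,0,0,0,0,0.036],[-0.02,0,0,0,0,0,0.036],[-0.045,0,0,0,0,0,0.036],[-0.045,0,0,0,0,0,0.036]]

```text
time_s: 8.2
position: [0.6789, -0.0677, 0.366]
tcp_rot: [[0.605, 0.069, 0.793], [-0.044, 0.998, -0.053], [-0.795, -0.003, 0.607]]
force: [0.1, 0.9, 1.0]
opening: 0.414
```

```bash
python3 - <<'E'
from kin import *
st=log(); 
c=cap('wrist','w3.png')
# stay grip estimates
ct=L('top0.npz')
def grip(th,y): a=np.radians(15)+th; return (.055-.155*np.cos(a),y,.05+.155*np.sin(a))
s=np.load('s.npy')
for th in (0,.1,.15,.2): print(th,sh(grip(th,-.181)).round(4),proj(ct,T(s,[grip(th,-.154),grip(th,-.204)])).round(1).tolist())
print(trace('top','prop_stay')[:1] and trace('top','prop_stay')[0]['at'])
E
```

```text
t 8.2 p [ 0.6789 -0.0677  0.366 ] j [-19.2  14.8  93.9  15.6  35.9 -25. ] F [0.1 0.9 1. ] op 0.414
0 [ 0.4975 -0.2357  0.0901] [[269.3, 223.4], [291.0, 225.5]]
0.1 [ 0.5022 -0.236   0.1049] [[269.4, 220.0], [291.3, 222.1]]
0.15 [ 0.5052 -0.2362  0.112 ] [[269.4, 218.0], [291.6, 220.1]]
0.2 [ 0.5084 -0.2364  0.1191] [[269.5, 215.9], [291.8, 218.0]]
[268.4, 212.0]
```

View pics/w3.png

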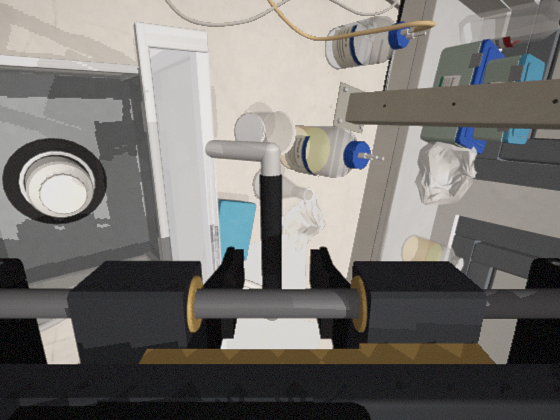

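The flap stands by itself, with the handle free between the open fingers at (272,230). Now to the stay.

```bash
python3 - <<'E'
from kin import *
st=read_state(); p0,R0=st['position'],st['tcp_rot']
Rd=Rtool((0,0,-1),shv((1,0,0)))
print(rel(p0,R0,p0+[-.1,-.03,0],R0).round(3).tolist())
t=np.array([.505,-.238,.20]); print(rel(p0,R0,t,Rd).round(3).tolist(), np.linalg.norm(t-p0))
for th in np.linspace(.15,1.3,5):
    a=np.radians(15)+th; g=sh((.055-.155*np.cos(a),-.182,.05+.155*np.sin(a)))
    for al in (90,70):
        b=np.radians(al); xt=shv((np.cos(b),0,-np.sin(b))); R=Rtool(xt,shv((np.sin(b),0,np.cos(b))))
        j,e=ik(g+.021*xt,R,[-30,25,100,0,50,-30]); A=armpts(j); print(round(th,2),al,g.round(3),j.round(0).tolist(),round(e,3),A['wr'].round(3),int(shelf(A['wr'])))
E
```

```text
[-0.059, -0.037, -0.078, 0.0, 0.0, 0.0]
[0.032, -0.182, -0.226, 0.01, 36.975, 0.048] 0.29225261638583167
0.15 90 [ 0.505 -0.237  0.112] [-37.0, 36.0, 98.0, 0.0, 46.0, -33.0] 0.0 [ 0.505 -0.237  0.397] 53
0.15 70 [ 0.505 -0.237  0.112] [-43.0, 33.0, 112.0, 34.0, 23.0, -69.0] 0.0 [ 0.408 -0.231  0.379] 116
0.44 90 [ 0.528 -0.239  0.15 ] [-35.0, 34.0, 94.0, -0.0, 53.0, -31.0] 0.0 [ 0.528 -0.239  0.434] 30
0.44 70 [ 0.528 -0.239  0.15 ] [-41.0, 30.0, 107.0, 25.0, 29.0, -58.0] 0.0 [ 0.431 -0.232  0.417] 96
0.73 90 [ 0.562 -0.241  0.179] [-34.0, 34.0, 88.0, -0.0, 59.0, -30.0] 0.0 [ 0.562 -0.241  0.464] 1
0.73 70 [ 0.562 -0.241  0.179] [-39.0, 29.0, 102.0, 20.0, 35.0, -51.0] 0.0 [ 0.464 -0.234  0.447] 69
1.01 90 [ 0.602 -0.244  0.198] [-32.0, 35.0, 81.0, 0.0, 64.0, -28.0] 0.0 [ 0.602 -0.244  0.483] -30
1.01 70 [ 0.602 -0.244  0.198] [-37.0, 30.0, 95.0, 17.0, 39.0, -45.0] 0.0 [ 0.505 -0.237  0.466] 38
1.3 90 [ 0.645 -0.247  0.205] [-30.0, 38.0, 74.0, 0.0, 68.0, -26.0] 0.0 [ 0.645 -0.247  0.489] -60
1.3 70 [ 0.645 -0.247  0.205] [-34.0, 32.0, 89.0, 15.0, 42.0, -40.0] 0.0 [ 0.548 -0.24   0.472] 7
```

Emit:
play_rows:
  rows:
    - [[-0.03,-0.018,-0.039,0,0,0,0.04],[-0.059,-0.037,-0.078,0,0,0,0.04],[0.032,-0.186,-0.226,0,37,0,0.042],[0.032,-0.186,-0.226,0,37,0,0.042],[0.032,-0.186,-0.226,0,37,0,0.042],[0.032,-0.186,-0.226,0,37,0,0.042],[0.032,-0.186,-0.226,0,37,0,0.042],[0.032,-0.186,-0.226,0,37,0,0.042],[0.032,-0.186,-0.226,0,37,0,0.042]]

```text
time_s: 9.25
position: [0.5045, -0.2415, 0.1992]
tcp_rot: [[-0.002, 0.069, 0.998], [0.002, 0.998, -0.069], [-1.0, 0.002, -0.002]]
force: [0.2, 0.2, 1.0]
opening: 0.482
```

```bash
python3 - <<'E'
from kin import *
c=cap('wrist','w4.png'); save(c,'w4.npz'); c=cap('top','t4.png'); st=log()
E
```

```text
t 9.35 p [ 0.505  -0.241   0.2011] j [-36.9  26.7  92.9  -0.   60.3 -33.1] F [ 0.  -0.3  0.5] op 0.482
```

View pics/w4.png

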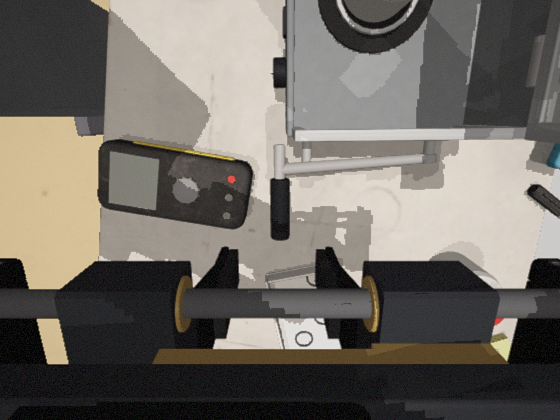

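View pics/t4.png

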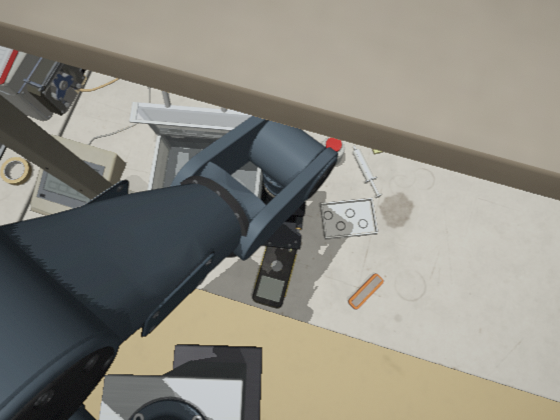

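```bash
python3 - <<'E'
from kin import *
c=L('w4.npz'); s=np.load('s.npy')
def grip(th,y): a=np.radians(15)+th; return (.055-.155*np.cos(a),y,.05+.155*np.sin(a))
for th in (0,.1,.15,.2): print(th,proj(c,T(s,[grip(th,-.154),grip(th,-.204)])).round(1).tolist())
print('tcp tip',proj(c,[(.505,-.241,.2011),(.505,-.241,.1)]).round(0))
for r in (180,240): print([onz(c,(280,r),z).round(4).tolist() for z in (.09,.112)])
E
```

```text
0 [[267.0, 173.9], [267.5, 229.8]]
0.1 [[272.4, 177.0], [272.6, 235.7]]
0.15 [[276.0, 178.7], [276.1, 238.8]]
0.2 [[280.4, 180.4], [280.2, 241.9]]
tcp tip [[276. 267.]
 [276. 213.]]
[[0.5099, -0.2147, 0.09], [0.51, -0.2105, 0.112]]
[[0.5064, -0.2691, 0.09], [0.5067, -0.2604, 0.112]]
```

Emit:
play_rows:
  rows:
    - [[0.04,0,0.003,0,0,0,0.042],[0.08,0,0.003,0,0,0,0.042],[0.105,0,0.003,0,0,0,0.042],[0.105,0,0.003,0,0,0,0.042],[0.105,0,0.003,0,0,0,0.006],[0.105,0,0.003,0,0,0,0.006],[0.105,0,0.003,0,0,0,0.006],[0.105,0,0.003,0,0,0,0.006],[0.105,0,0.003,0,0,0,0.006]]

```text
time_s: 10.25
position: [0.5064, -0.2422, 0.0965]
tcp_rot: [[-0.003, 0.067, 0.998], [-0.001, 0.998, -0.067], [-1.0, -0.001, -0.003]]
force: [-5.0, -2.0, 2.2]
opening: 0.171
```

```bash
python3 - <<'E'
from kin import *
c=cap('wrist','w5.png'); st=log()
g=np.array(st['position'])-.019*st['tcp_rot'][:,0]; v=g-sh((.055,-.187,.05)); x=v@shv((1,0,0)); print('r',np.hypot(x,v[2]),'th',np.pi-np.arctan2(v[2],x)-np.radians(15))
E
```

```text
t 10.3 p [ 0.5064 -0.2422  0.0963] j [-36.9  35.6  97.4  -0.2  47.1 -32.9] F [-4.1 -1.6  2.9] op 0.174
r 0.15481591452340565 th 0.17362791859821208
```

View pics/w5.png

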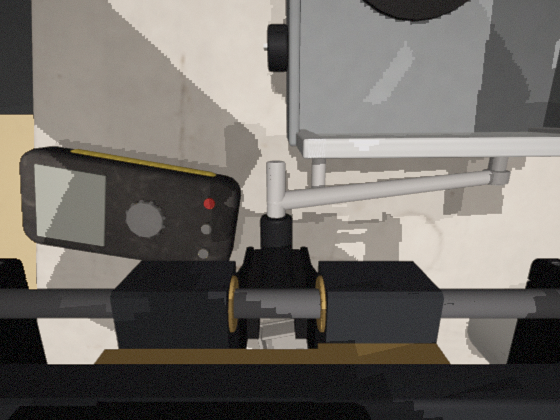

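```bash
python3 - <<'E'
import numpy as np
a0=np.radians(15)+.174
for i in range(1,15):
    a=np.radians(15)+.174+(1.31-.174)*i/14
    print(i,round(-.155*(np.sin(a)-np.sin(a0)),4),round(.155*(np.cos(a0)-np.cos(a))-.0015,4))
E
```

```text
1 -0.0112 0.0043
2 -0.0218 0.0109
3 -0.0319 0.0184
4 -0.0414 0.0267
5 -0.0501 0.0357
6 -0.0581 0.0454
7 -0.0653 0.0558
8 -0.0716 0.0666
9 -0.077 0.078
10 -0.0815 0.0897
11 -0.085 0.1018
12 -0.0876 0.1141
13 -0.0891 0.1266
14 -0.0896 0.1392
```

Emit:
play_rows:
  rows:
    - [[-0.0112,0,0.0043,0,0,0,0.006],[-0.0218,0,0.0109,0,0,0,0.006],[-0.0319,0,0.0184,0,0,0,0.006],[-0.0414,0,0.0267,0,0,0,0.006],[-0.0501,0,0.0357,0,0,0,0.006],[-0.0581,0,0.0454,0,0,0,0.006],[-0.0653,0,0.0558,0,0,0,0.006],[-0.0716,0,0.0666,0,0,0,0.006],[-0.077,0,0.078,0,0,0,0.006],[-0.0815,0,0.0897,0,0,0,0.006],[-0.085,0,0.1018,0,0,0,0.006],[-0.085,0,0.1018,0,0,0,0.006]]

```text
time_s: 11.5
position: [0.6111, -0.2488, 0.1858]
tcp_rot: [[0.004, 0.067, 0.998], [-0.002, 0.998, -0.067], [-1.0, -0.002, 0.004]]
force: [-6.1, 2.8, 19.6]
opening: 0.177
```

```bash
python3 - <<'E'
from kin import *
c=cap('wrist','w6.png'); st=log()
g=np.array(st['position'])-.019*st['tcp_rot'][:,0]; v=g-sh((.055,-.187,.05)); x=v@shv((1,0,0)); print('r',np.hypot(x,v[2]),'th',np.pi-np.arctan2(v[2],x)-np.radians(15))
E
```

```text
t 11.55 p [ 0.6107 -0.2487  0.1857] j [-31.9  35.1  79.1   0.   65.6 -28. ] F [-5.5  3.3 19. ] op 0.176
r 0.15879723519197272 th 1.0803252893729054
```

View pics/w6.png

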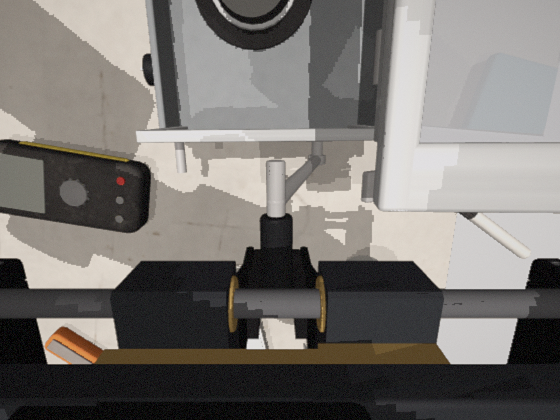

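Emit:
play_rows:
  rows:
    - [[-0.004,0,0.006,0,0,0,0.006],[-0.006,0,0.0123,0,0,0,0.006],[-0.007,0,0.0185,0,0,0,0.006],[-0.0077,0,0.0248,0,0,0,0.006],[-0.008,0,0.031,0,0,0,0.006],[-0.008,0,0.037,0,0,0,0.006],[-0.008,0,0.041,0,0,0,0.006],[-0.008,0,0.041,0,0,0,0.006]]

```text
time_s: 12.35
position: [0.6474, -0.2508, 0.1892]
tcp_rot: [[-0.008, 0.067, 0.998], [0.001, 0.998, -0.067], [-1.0, 0.001, -0.008]]
force: [-9.6, 3.0, 9.2]
opening: 0.174
```

```bash
python3 - <<'E'
from kin import *
c=cap('wrist','w7.png'); c=cap('top','t7.png'); st=log()
for dz in(0,.004):
    g=np.array(st['position'])-.019*st['tcp_rot'][:,0]; v=g-sh((.055,-.187,.05+dz)); x=v@shv((1,0,0)); print('r',np.hypot(x,v[2]),'th',np.pi-np.arctan2(v[2],x)-np.radians(15))
E
```

```text
t 12.45 p [ 0.6474 -0.2507  0.1892] j [-30.3  37.8  72.6  -0.2  70.  -26.4] F [-9.3  2.3  9.1] op 0.176
r 0.15819422573767355 th 1.3151873411482868
r 0.15419430436775788 th 1.315347927174274
```

View pics/w7.png

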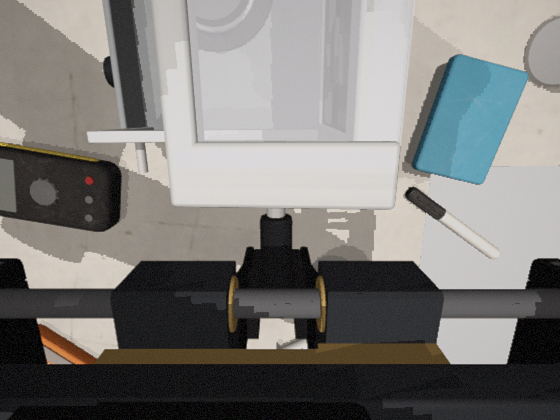

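View pics/t7.png

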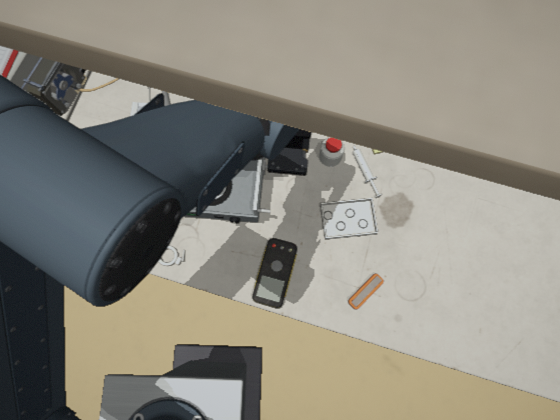

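```bash
python3 - <<'E'
from kin import *
st=read_state(); p0,R0=np.array(st['position']),Rtool((0,0,-1),shv((1,0,0)))
_,R=hpose(1.48,53)
for t,RR in [((.635,-.251,.25),R0),((.57,-.20,.33),R),((.676,-.068,.366),R)]: print(rel(p0,R0,np.array(t),RR).round(3).tolist())
E
```

```text
[-0.061, -0.001, -0.012, 0.0, 0.0, 0.0]
[-0.141, 0.045, -0.081, 0.0, -37.0, 0.0]
[-0.177, 0.184, 0.016, 0.0, -37.0, 0.0]
```

Emit:
play_rows:
  rows:
    - [[0,0,-0.003,0,0,0,0.042],[0,0,-0.003,0,0,0,0.042],[0,0,-0.003,0,0,0,0.042],[-0.02,0,-0.003,0,0,0,0.042],[-0.061,0,-0.003,0,0,0,0.042],[-0.061,0,-0.003,0,0,0,0.042]]

```text
time_s: 13.05
position: [0.6512, -0.2533, 0.2557]
tcp_rot: [[0.011, 0.068, 0.998], [-0.007, 0.998, -0.068], [-1.0, -0.006, 0.011]]
force: [0.4, -0.0, 1.2]
opening: 0.475
```

Emit:
play_rows:
  rows:
    - [[-0.02,0.01,-0.05,0,-8,0,0.042],[-0.08,0.045,-0.081,0,-37,0,0.042],[-0.08,0.045,-0.081,0,-37,0,0.042],[-0.08,0.045,-0.081,0,-37,0,0.042],[-0.08,0.045,-0.081,0,-37,0,0.042]]

```text
time_s: 13.55
position: [0.5669, -0.1997, 0.3294]
tcp_rot: [[0.602, 0.07, 0.796], [-0.043, 0.998, -0.055], [-0.798, -0.001, 0.603]]
force: [0.0, -0.3, -0.5]
opening: 0.481
```

```bash
python3 - <<'E'
from kin import *
c=cap('wrist','w8.png'); c=cap('top','t8.png'); c=cap('side','s8.png'); st=log()
p0,R0=np.array(st['position']),st['tcp_rot']
_,R=hpose(1.48,53)
for t,RR in [((.676,-.068,.366),R),((.7057,-.0685,.3260),R)]: print(rel(p0,R0,np.array(t),RR).round(4).tolist())
E
```

```text
t 13.7 p [ 0.5689 -0.2012  0.3293] j [-41.   11.3 105.2  35.8  38.2 -60.6] F [-0.3 -0.4  0.7] op 0.483
[0.0292, 0.1403, 0.1001, -0.0685, -0.1141, 0.047]
[0.079, 0.1419, 0.0998, -0.0685, -0.1141, 0.047]
```

View pics/t8.png

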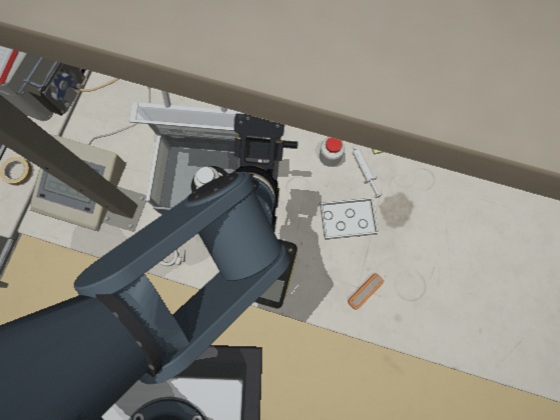

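View pics/w8.png

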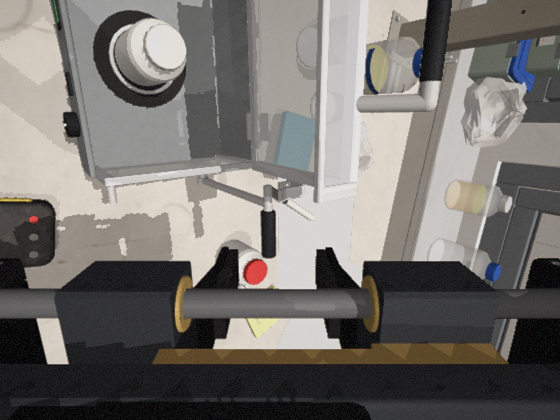

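The stay stands up (grip at (268,233) in the wrist view) and the flap is still upright, with its handle at (435,40). I'll regrasp the handle.

Emit:
play_rows:
  rows:
    - [[0.029,0.14,0.1,0,0,0,0.04],[0.029,0.14,0.1,0,0,0,0.04],[0.029,0.14,0.1,0,0,0,0.04],[0.029,0.14,0.1,0,0,0,0.04],[0.029,0.141,0.1,0,0,0,0.04],[0.029,0.141,0.1,0,0,0,0.04]]

```text
time_s: 14.3
position: [0.6772, -0.0662, 0.3664]
tcp_rot: [[0.6, 0.066, 0.798], [-0.041, 0.998, -0.052], [-0.799, -0.001, 0.601]]
force: [-0.7, -0.6, 0.3]
opening: 0.457
```

```bash
python3 - <<'E'
from kin import *
c=cap('wrist','w9.png'); st=log()
p0,R0=np.array(st['position']),st['tcp_rot']
_,R=hpose(1.48,53)
for t,RR in [((.7057,-.0685,.3260),R)]: print(rel(p0,R0,np.array(t),RR).round(4).tolist())
E
```

```text
t 14.35 p [ 0.6764 -0.067   0.366 ] j [-19.2  14.7  93.9  15.4  36.5 -24.9] F [ 0.5 -0.5 -0.7] op 0.458
[0.0496, 0.0005, -0.0006, 0.0704, -0.1035, 0.0194]
```

View pics/w9.png

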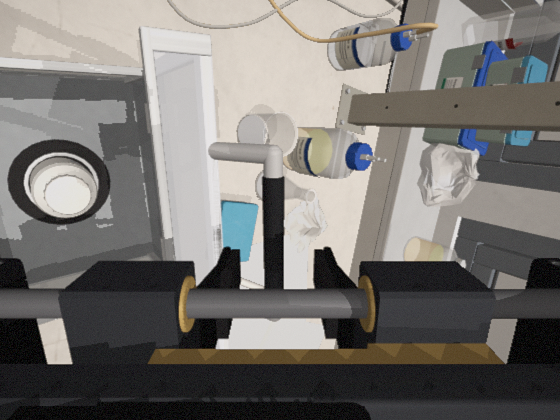

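Emit:
play_rows:
  rows:
    - [[0.02,0,0,0,0,0,0.04],[0.04,0,0,0,0,0,0.04],[0.05,0,0,0,0,0,0.04],[0.05,0,0,0,0,0,0.04],[0.05,0,0,0,0,0,0.005],[0.05,0,0,0,0,0,0.005],[0.05,0,0,0,0,0,0.005],[0.05,0,0,0,0,0,0.005]]

```text
time_s: 15.15
position: [0.7058, -0.0689, 0.3272]
tcp_rot: [[0.6, 0.068, 0.797], [-0.041, 0.998, -0.054], [-0.799, -0.001, 0.602]]
force: [-1.4, -0.7, -2.0]
opening: 0.183
```

```bash
python3 - <<'E'
from kin import *
st=log()
def hp(phi,al,r=.2115):
    a=phi+np.radians(6.4); p,R=hpose(phi,al); return p+shv((-np.cos(a),0,np.sin(a)))*(r-.207),R
a=np.array(st['position'])-.019*st['tcp_rot'][:,0]; v=a-sh((.085,0,.13)); f=np.pi-np.arctan2(v[2],v@shv((1,0,0)))-np.radians(6.4); print('phi',f)
p0,R0=hp(f,53)
for i in range(1,16):
    phi=f+(1.05-f)*i/13; p,R=hp(phi,53); print(i,round(phi,3),rel(p0,R0,p,R).round(4).tolist())
E
```

```text
t 15.15 p [ 0.7058 -0.0689  0.3272] j [-18.3  19.6  93.3  16.3  32.1 -25.6] F [-1.4 -0.7 -2. ] op 0.183
phi 1.484171716213091
1 1.451 [-0.0043, -0.0, -0.0056, 0.0, 0.0, 0.0]
2 1.417 [-0.0084, -0.0, -0.0114, 0.0, 0.0, 0.0]
3 1.384 [-0.0123, -0.0, -0.0172, 0.0, 0.0, 0.0]
4 1.351 [-0.016, 0.0, -0.0232, 0.0, 0.0, 0.0]
5 1.317 [-0.0195, 0.0, -0.0294, 0.0, 0.0, 0.0]
6 1.284 [-0.0229, -0.0, -0.0356, 0.0, 0.0, 0.0]
7 1.25 [-0.026, 0.0, -0.042, 0.0, 0.0, 0.0]
8 1.217 [-0.0288, -0.0, -0.0484, 0.0, 0.0, 0.0]
9 1.184 [-0.0315, -0.0, -0.0549, 0.0, 0.0, 0.0]
10 1.15 [-0.0339, -0.0, -0.0616, 0.0, 0.0, 0.0]
11 1.117 [-0.0362, 0.0, -0.0683, 0.0, 0.0, 0.0]
12 1.083 [-0.0382, -0.0, -0.0751, 0.0, 0.0, 0.0]
13 1.05 [-0.0399, -0.0, -0.0819, 0.0, 0.0, 0.0]
14 1.017 [-0.0415, 0.0, -0.0888, 0.0, 0.0, 0.0]
15 0.983 [-0.0428, 0.0, -0.0957, 0.0, 0.0, 0.0]
```

Emit:
play_rows:
  rows:
    - [[0,0,0,0,0,0,0.005],[-0.0043,0,-0.0056,0,0,0,0.005],[-0.0084,0,-0.0114,0,0,0,0.005],[-0.0123,0,-0.0172,0,0,0,0.005],[-0.016,0,-0.0232,0,0,0,0.005],[-0.0195,0,-0.0294,0,0,0,0.005],[-0.0229,0,-0.0356,0,0,0,0.005],[-0.026,0,-0.042,0,0,0,0.005],[-0.0288,0,-0.0484,0,0,0,0.005],[-0.0315,0,-0.0549,0,0,0,0.005],[-0.0339,0,-0.0616,0,0,0,0.005],[-0.0362,0,-0.0683,0,0,0,0.005]]

```text
time_s: 16.35
position: [0.6302, -0.0644, 0.3159]
tcp_rot: [[0.603, 0.068, 0.795], [-0.043, 0.998, -0.053], [-0.797, -0.002, 0.604]]
force: [-0.3, -0.5, 5.9]
opening: 0.146
```

```bash
python3 - <<'E'
from kin import *
c=cap('wrist','w10.png'); c=cap('top','t10.png'); st=log()
a=np.array(st['position'])-.019*st['tcp_rot'][:,0]; v=a-sh((.085,0,.13)); f=np.pi-np.arctan2(v[2],v@shv((1,0,0)))-np.radians(6.4); print('phi',f)
E
```

```text
t 16.45 p [ 0.6291 -0.0642  0.3154] j [-20.9  14.1 104.1  22.   27.7 -33.4] F [-4.3 -1.   7.4] op 0.15
phi 1.1163178539410106
```

View pics/w10.png

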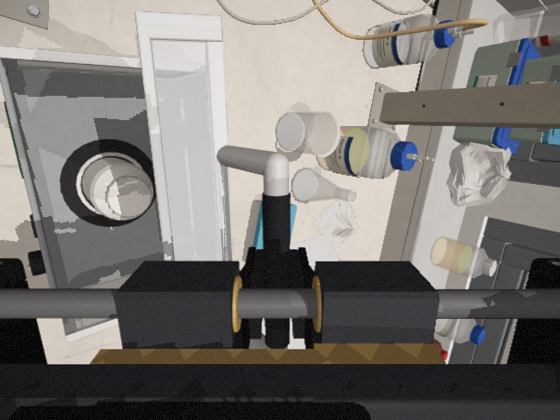

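View pics/t10.png

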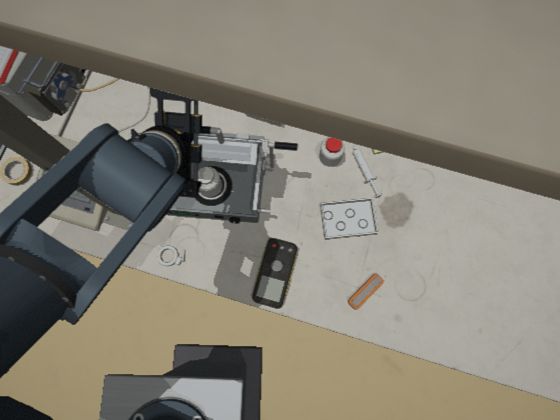

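Emit:
play_rows:
  rows:
    - [[-0.001,0,-0.0034,0,0,0,0.005],[-0.002,0,-0.0068,0,0,0,0.005],[-0.003,0,-0.0102,0,0,0,0.005],[-0.003,0,-0.0102,0,0,0,0.005],[-0.003,0,-0.0102,0,0,0,0.005]]

```text
time_s: 16.95
position: [0.6194, -0.0637, 0.3114]
tcp_rot: [[0.6, 0.068, 0.797], [-0.043, 0.998, -0.053], [-0.799, -0.002, 0.602]]
force: [-4.0, -2.1, 6.7]
opening: 0.149
```

```bash
python3 - <<'E'
from kin import *
st=log()
a=np.array(st['position'])-.019*st['tcp_rot'][:,0]; v=a-sh((.085,0,.13)); f=np.pi-np.arctan2(v[2],v@shv((1,0,0)))-np.radians(6.4); print('phi',f)
E
```

```text
t 16.95 p [ 0.6194 -0.0637  0.3114] j [-21.3  13.6 105.6  23.1  27.  -34.9] F [-4.  -2.1  6.7] op 0.149
phi 1.0669484797986968
```

Emit:
play_rows:
  rows:
    - [[-0.0008,0,-0.0034,0,0,0,0.005],[-0.0008,0,-0.0034,0,0,0,0.005],[-0.0015,0,-0.0055,0,0,0,0.005],[-0.0015,0,-0.0055,0,0,0,0.005]]

```text
time_s: 17.35
position: [0.6142, -0.0633, 0.309]
tcp_rot: [[0.6, 0.068, 0.797], [-0.043, 0.998, -0.053], [-0.799, -0.002, 0.602]]
force: [-3.8, -2.5, 6.7]
opening: 0.154
```

```bash
python3 - <<'E'
from kin import *
st=log()
a=np.array(st['position'])-.019*st['tcp_rot'][:,0]; v=a-sh((.085,0,.13)); f=np.pi-np.arctan2(v[2],v@shv((1,0,0)))-np.radians(6.4); print('phi',f)
E
```

```text
t 17.35 p [ 0.6142 -0.0633  0.309 ] j [-21.5  13.4 106.4  23.8  26.5 -35.8] F [-3.8 -2.5  6.7] op 0.154
phi 1.0401944451908198
```

Emit:
play_rows:
  rows:
    - [[-0.0005,0,-0.0025,0,0,0,0.005],[-0.0005,0,-0.0025,0,0,0,0.005],[-0.001,0,-0.005,0,0,0,0.005],[-0.001,0,-0.005,0,0,0,0.005]]

```text
time_s: 17.75
position: [0.6108, -0.0631, 0.3076]
tcp_rot: [[0.602, 0.069, 0.795], [-0.043, 0.998, -0.054], [-0.797, -0.002, 0.604]]
force: [-0.5, -2.4, 5.3]
opening: 0.15
```

```bash
python3 - <<'E'
from kin import *
st=log()
a=np.array(st['position'])-.019*st['tcp_rot'][:,0]; v=a-sh((.085,0,.13)); f=np.pi-np.arctan2(v[2],v@shv((1,0,0)))-np.radians(6.4); print('phi',f)
c=cap('top','t11.png'); im=cv2.imread('pics/t11.png'); cv2.imwrite('pics/t11z.png',cv2.resize(im[90:230,140:330],None,fx=4,fy=4,interpolation=cv2.INTER_CUBIC))
E
```

```text
t 17.75 p [ 0.6108 -0.0631  0.3076] j [-21.6  13.2 107.   24.5  26.  -36.6] F [-0.5 -2.4  5.3] op 0.15
phi 1.022662206916846
```

View pics/t11z.png

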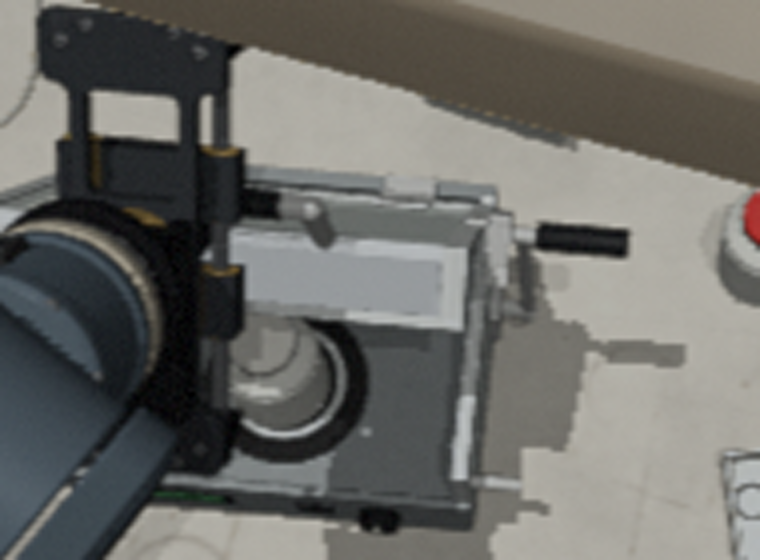

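Commanded 5 mm but it moved about 3.5 mm, and the x force changed by 3 N, so the bracket is touching the stay. Release.

Emit:
play_rows:
  rows:
    - [[-0.0003,0,-0.002,0,0,0,0.005],[-0.0003,0,-0.002,0,0,0,0.02],[-0.0003,0,-0.002,0,0,0,0.04],[-0.0003,0,-0.002,0,0,0,0.04],[-0.0003,0,-0.002,0,0,0,0.04],[-0.02,0,-0.002,0,0,0,0.04],[-0.05,0,-0.002,0,0,0,0.04],[-0.05,0,-0.002,0,0,0,0.04]]

```text
time_s: 18.6
position: [0.5775, -0.0597, 0.3467]
tcp_rot: [[0.601, 0.067, 0.796], [-0.041, 0.998, -0.053], [-0.798, -0.001, 0.602]]
force: [0.1, 0.1, -0.5]
opening: 0.456
```

```bash
python3 - <<'E'
from kin import *
st=log()
c=cap('wrist','w12.png');c=cap('top','t12.png'); im=cv2.imread('pics/t12.png'); cv2.imwrite('pics/t12z.png',cv2.resize(im[90:230,140:330],None,fx=4,fy=4,interpolation=cv2.INTER_CUBIC))
E
```

```text
t 18.6 p [ 0.5775 -0.0597  0.3467] j [-23.1   7.1 107.6  22.   31.7 -34.5] F [ 0.1  0.1 -0.5] op 0.456
```

View pics/t12z.png

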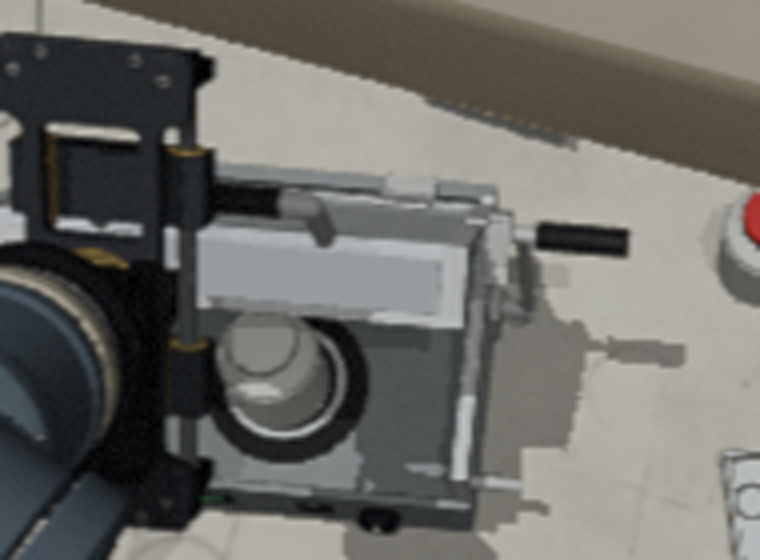

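View pics/w12.png

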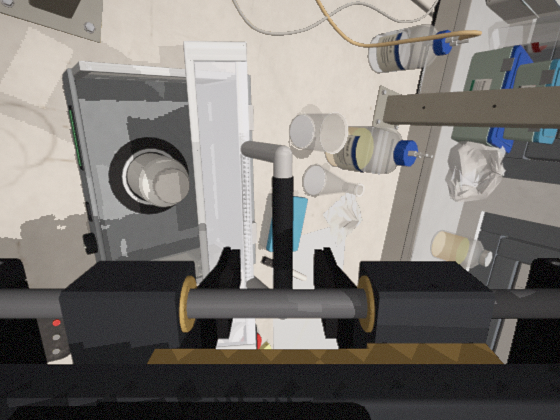

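```bash
cat >> kin.py <<'E'
def jpose(c,al,sgn=1,gz=.058,yaw=0):
    """c: jar underside centre world; tool yaw extra deg"""
    b=np.radians(al); w=np.radians(yaw); xt=shv((np.cos(b)*np.cos(w),np.cos(b)*np.sin(w),-np.sin(b))); R=Rtool(xt,sgn*shv((-np.sin(w),np.cos(w),0)))
    return np.array(c)+[0,0,gz]+.019*xt,R
E
python3 - <<'E'
from kin import *
j0=read_state()['joint_positions']
tray=np.array([.533,-.4025,.003])
for sg in(1,-1):
  for al in(40,45,50,55,60):
    for nm,c in [('jar',sh((0,0,.037))),('lift',sh((-.03,0,.09))),('out',sh((-.14,0,.12))),('tray',tray)]:
      for yaw in ((0,) if nm!='tray' else (0,-20,-35)):
        best=None
        for k in ((-25,30,110,10,30,-120),(-25,30,110,170,30,60),(-25,30,110,10,30,60),(-25,30,110,90,20,-20),(-25,30,110,-60,20,-20)):
            p,R=jpose(c,al,sg,yaw=yaw); j,e=ik(p,R,k)
            if e<1e-3 and (best is None or abs(j[3]-20)<abs(best[3]-20)): best=j
        print(sg,al,nm,yaw,None if best is None else (best.round(0).tolist(),armpts(best)['wr'].round(2).tolist()))
E
```

```text
1 40 jar 0 ([-24.0, 46.0, 125.0, 157.0, 41.0, 95.0], [0.39, -0.05, 0.28])
1 40 lift 0 ([-25.0, 38.0, 129.0, 153.0, 38.0, 98.0], [0.36, -0.04, 0.33])
1 40 out 0 None
1 40 tray 0 ([-64.0, 50.0, 109.0, 101.0, 42.0, 118.0], [0.31, -0.39, 0.25])
1 40 tray -20 ([-57.0, 50.0, 115.0, 137.0, 38.0, 104.0], [0.33, -0.31, 0.25])
1 40 tray -35 ([-50.0, 50.0, 116.0, 165.0, 36.0, 95.0], [0.36, -0.26, 0.25])
1 45 jar 0 ([-23.0, 43.0, 122.0, 154.0, 31.0, 99.0], [0.4, -0.05, 0.3])
1 45 lift 0 ([-24.0, 35.0, 126.0, 148.0, 27.0, 105.0], [0.37, -0.05, 0.35])
1 45 out 0 None
1 45 tray 0 ([-62.0, 48.0, 107.0, 94.0, 37.0, 126.0], [0.33, -0.39, 0.26])
1 45 tray -20 ([-56.0, 48.0, 113.0, 130.0, 30.0, 111.0], [0.35, -0.32, 0.26])
1 45 tray -35 ([-50.0, 48.0, 114.0, 162.0, 27.0, 98.0], [0.38, -0.28, 0.26])
1 50 jar 0 ([-22.0, 40.0, 119.0, 148.0, 22.0, 107.0], [0.42, -0.05, 0.31])
1 50 lift 0 ([-23.0, 32.0, 123.0, 137.0, 18.0, 117.0], [0.39, -0.05, 0.37])
1 50 out 0 ([-31.0, 25.0, 137.0, 137.0, 26.0, 109.0], [0.28, -0.04, 0.4])
1 50 tray 0 ([-60.0, 46.0, 105.0, 85.0, 33.0, 137.0], [0.35, -0.39, 0.28])
1 50 tray 
[... 2291 characters left out ...]
, [0.3, -0.04, 0.41])
-1 55 tray 0 ([-59.0, 45.0, 103.0, 72.0, 29.0, -29.0], [0.37, -0.39, 0.3])
-1 55 tray -20 ([-54.0, 44.0, 107.0, 99.0, 17.0, -35.0], [0.38, -0.34, 0.3])
-1 55 tray -35 ([-49.0, 44.0, 108.0, 139.0, 9.0, -58.0], [0.41, -0.3, 0.3])
-1 60 jar 0 ([-20.0, 38.0, 113.0, 87.0, 8.0, -12.0], [0.46, -0.05, 0.34])
-1 60 lift 0 ([-21.0, 30.0, 116.0, 58.0, 10.0, 17.0], [0.43, -0.05, 0.4])
-1 60 out 0 ([-27.0, 21.0, 129.0, 82.0, 12.0, -12.0], [0.32, -0.04, 0.43])
-1 60 tray 0 ([-57.0, 44.0, 101.0, 58.0, 28.0, -13.0], [0.39, -0.39, 0.31])
-1 60 tray -20 ([-53.0, 43.0, 104.0, 69.0, 15.0, -4.0], [0.4, -0.34, 0.31])
-1 60 tray -35 ([-49.0, 43.0, 105.0, 66.0, 5.0, 16.0], [0.42, -0.31, 0.31])
```

```bash
python3 - <<'E'
from kin import *
st=read_state(); j0=st['joint_positions']; p0,R0=np.array(st['position']),np.array(st['tcp_rot'])
jar=sh((0,0,.037))
for al in (48,50,52):
  for back in (0,60,120,160,200):
    for sg,k in ((-1,(-25,25,115,130,20,-60)),(1,(-25,25,115,130,20,115))):
        p,R=jpose(jar,al,sg); p=p-back/1000*R[:,0]; j,e=ik(p,R,k); print(al,back,sg,p.round(3),j.round(0).tolist(),round(e,4))
p,R=jpose(jar,50,-1); p=p-.2*R[:,0]; print(rel(p0,R0,p,R).round(3).tolist())
p2=p0+[-.08,0,0]; print(rel(p0,R0,p2,R0).round(3).tolist(), ik(p2,R0,j0)[0].round(0))
E
```

```text
48 0 -1 [ 0.617 -0.062  0.081] [-22.0, 41.0, 121.0, 151.0, 25.0, -77.0] 0.0
48 0 1 [ 0.617 -0.062  0.081] [-22.0, 41.0, 121.0, 151.0, 25.0, 103.0] 0.0
48 60 -1 [ 0.577 -0.06   0.125] [-24.0, 34.0, 126.0, 145.0, 24.0, -73.0] 0.0
48 60 1 [ 0.577 -0.06   0.125] [-24.0, 34.0, 126.0, 145.0, 24.0, 107.0] 0.0
48 120 -1 [ 0.537 -0.057  0.17 ] [-27.0, 26.0, 130.0, 135.0, 21.0, -64.0] 0.0
48 120 1 [ 0.537 -0.057  0.17 ] [-27.0, 26.0, 130.0, 135.0, 21.0, 116.0] 0.0
48 160 -1 [ 0.51  -0.055  0.2  ] [-29.0, 20.0, 131.0, 123.0, 20.0, -54.0] 0.0
48 160 1 [ 0.51  -0.055  0.2  ] [-29.0, 20.0, 131.0, 123.0, 20.0, 126.0] 0.0
48 200 -1 [ 0.484 -0.053  0.23 ] [-31.0, 14.0, 133.0, 105.0, 19.0, -37.0] 0.0
48 200 1 [ 0.484 -0.053  0.23 ] [-31.0, 14.0, 133.0, 105.0, 19.0, 143.0] 0.0
50 0 -1 [ 0.617 -0.062  0.08 ] [-22.0, 40.0, 119.0, 148.0, 22.0, -73.0] 0.0
50 0 1 [ 0.617 -0.062  0.08 ] [-22.0, 40.0, 119.0, 148.0, 22.0, 107.0] 0.0
50 60 -1 [ 0.578 -0.06   0.126] [-24.0, 33.0, 124.0, 140.0, 20.0, -67.0] 0.0
50 60 1 [ 0.578 -0.06   0.126] [-24.0, 33.0, 124.0, 140.0, 20.0, 113.0] 0.0
50 120 -1 [ 0.54  -0.057  0
[... 618 characters left out ...]
 [-23.0, 32.0, 122.0, 133.0, 16.0, -60.0] 0.0
52 60 1 [ 0.579 -0.06   0.127] [-23.0, 32.0, 122.0, 133.0, 16.0, 120.0] 0.0
52 120 -1 [ 0.542 -0.057  0.175] [-25.0, 24.0, 126.0, 113.0, 14.0, -41.0] 0.0
52 120 1 [ 0.542 -0.057  0.175] [-25.0, 24.0, 126.0, 113.0, 14.0, 139.0] 0.0
52 160 -1 [ 0.518 -0.056  0.206] [-27.0, 18.0, 127.0, 93.0, 14.0, -21.0] 0.0
52 160 1 [ 0.518 -0.056  0.206] [-27.0, 18.0, 127.0, 93.0, 14.0, 159.0] 0.0
52 200 -1 [ 0.493 -0.054  0.238] [-29.0, 12.0, 128.0, 71.0, 16.0, -0.0] 0.0
52 200 1 [ 0.493 -0.054  0.238] [-29.0, 12.0, 129.0, 86.0, 16.0, 163.0] 0.0357
[0.035, 0.0, -0.139, 90.014, -2.433, 2.422]
[-0.048, -0.005, -0.064, 0.0, 0.0, 0.0] [-29.  -0. 116.  28.  33. -44.]
```

```bash
python3 - <<'E'
from kin import *
st=read_state(); j0=st['joint_positions']; p0,R0=np.array(st['position']),np.array(st['tcp_rot'])
jar=sh((0,0,.037))
p,R=jpose(jar,48,-1); p=p-.16*R[:,0]; print(rel(p0,R0,p,R).round(3).tolist())
E
```

```text
[0.075, 0.0, -0.141, 89.973, -4.004, 3.992]
```

Emit:
play_rows:
  rows:
    - [[-0.03,-0.003,-0.04,0,0,0,0.06],[-0.048,-0.005,-0.07,10,0,0,0.087],[-0.03,-0.003,-0.1,20,-1,1,0.087],[0.0,0,-0.13,30,-2,2,0.087],[0.035,0,-0.141,40,-3,3,0.087],[0.075,0,-0.141,50,-4,4,0.087],[0.075,0,-0.141,60,-4,4,0.087],[0.075,0,-0.141,70,-4,4,0.087],[0.075,0,-0.141,80,-4,4,0.087],[0.075,0,-0.141,90,-4,4,0.087],[0.075,0,-0.141,90,-4,4,0.087],[0.075,0,-0.141,90,-4,4,0.087]]

```text
time_s: 19.9
position: [0.5105, -0.0556, 0.1984]
tcp_rot: [[0.669, 0.723, 0.173], [-0.023, 0.253, -0.967], [-0.743, 0.643, 0.186]]
force: [0.2, -0.1, 0.0]
opening: 0.995
```

```bash
python3 - <<'E'
from kin import *
st=log(); print(st['tcp_rot'].round(3).tolist())
c=cap('wrist','w13.png'); save(c,'w13.npz');c=cap('top','t13.png'); save(c,'t13.npz')
c2=cap('side','s13.png'); save(c2,'s13.npz')
for n in('wrist','top','side'):
    r=trace(n,'shaken_jar'); print(n,[(round(x['p'],2),np.round(x['at']).tolist(),int(x['mask'].sum())) for x in r[:3]])
E
```

```text
t 19.9 p [ 0.5105 -0.0556  0.1984] j [-30.   20.5 131.4 118.7  21.  -68.1] F [ 0.2 -0.1  0. ] op 0.995
[[0.669, 0.723, 0.173], [-0.023, 0.253, -0.967], [-0.743, 0.643, 0.186]]
wrist [(0.55, [272.0, 210.0], 3812), (0.54, [536.0, 243.0], 695)]
top [(0.88, [210.0, 181.0], 664)]
side [(0.59, [217.0, 234.0], 786)]
```

View pics/w13.png

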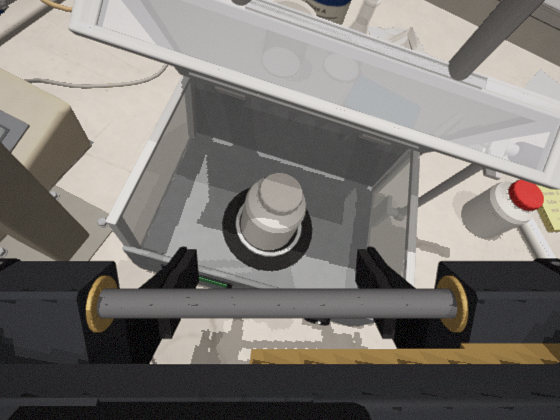

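View pics/t13.png

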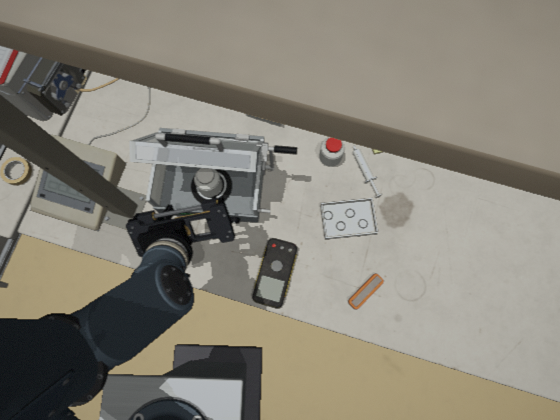

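View pics/s13.png

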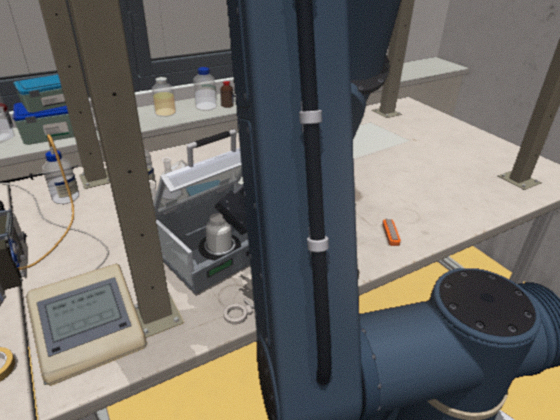

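```bash
cat >> kin.py <<'E'
def jarmask(c,xy,z0,r=.03,h=.085):
    t=np.linspace(0,2*np.pi,40); pts=[]
    for z,rr in((z0,r),(z0+h*.75,r),(z0+h*.8,r*.75),(z0+h,r*.75)): pts.append(np.c_[xy[0]+rr*np.cos(t),xy[1]+rr*np.sin(t),np.full(40,z)])
    q=proj(c,np.vstack(pts)); m=np.zeros((420,560),np.uint8); cv2.fillConvexPoly(m,cv2.convexHull(q.astype(np.float32)).round().astype(np.int32),1); return m.astype(bool)
E
python3 - <<'E'
from kin import *
import os
print(sh((0,0,0)))
for n,f in(('wrist','w13'),('top','t13'),('side','s13')):
    c=L(f+'.npz'); r=trace(n,'shaken_jar'); m=r[0]['mask']; ys,xs=np.nonzero(m); print(n,'cent',xs.mean().round(1),ys.mean().round(1),'bbox',xs.min(),xs.max(),ys.min(),ys.max())
    best=[]
    for z0 in(.033,.037):
      for dx in np.arange(-.012,.0121,.002):
        for dy in np.arange(-.012,.0121,.002):
          xy=sh((0,0,0))[:2]+[dx,dy]; k=jarmask(c,xy,z0); best.append(((k&m).sum()/(k|m).sum(),z0,round(dx,3),round(dy,3)))
    best.sort(reverse=True); print(best[:4]); print([b for b in best if b[1]==.033][:2])
E
```

```text
[ 0.60434841 -0.06154315  0.        ]
wrist cent 272.4 211.1 bbox 241 305 173 249
[(np.float64(0.8914873713751169), 0.033, np.float64(-0.004), np.float64(0.004)), (np.float64(0.8905263157894737), 0.033, np.float64(0.0), np.float64(0.002)), (np.float64(0.8904461574398504), 0.033, np.float64(-0.002), np.float64(0.004)), (np.float64(0.890295358649789), 0.033, np.float64(-0.002), np.float64(0.002))]
[(np.float64(0.8914873713751169), 0.033, np.float64(-0.004), np.float64(0.004)), (np.float64(0.8905263157894737), 0.033, np.float64(0.0), np.float64(0.002))]
top cent 208.6 181.8 bbox 195 223 168 196
[(np.float64(0.8897849462365591), 0.033, np.float64(-0.004), np.float64(0.002)), (np.float64(0.8854447439353099), 0.033, np.float64(0.0), np.float64(0.004)), (np.float64(0.8838451268357811), 0.037, np.float64(-0.004), np.float64(0.002)), (np.float64(0.8803191489361702), 0.033, np.float64(-0.002), np.float64(0.004))]
[(np.float64(0.8897849462365591), 0.033, np.float64(-0.004), np.float64(0.002)), (np.float64(0.8854447439353099), 0.033, np.float64(0.0), np.float64(0.004))]
side cent 217.3 233.6 bbox 205 231 213 251
[(np.float64(0.8059548254620124), 0.033, np.float64(0.004), np.float64(0.002)), (np.float64(0.8059548254620124), 0.033, np.float64(0.002), np.float64(0.004)), (np.float64(0.7995930824008138), 0.037, np.float64(0.0), np.float64(0.004)), (np.float64(0.7993890020366599), 0.033, np.float64(-0.004), np.float64(0.008))]
[(np.float64(0.8059548254620124), 0.033, np.float64(0.004), np.float64(0.002)), (np.float64(0.8059548254620124), 0.033, np.float64(0.002), np.float64(0.004))]
```

```bash
python3 - <<'E'
from kin import *
st=read_state(); p0,R0=np.array(st['position']),np.array(st['tcp_rot'])
p,R=jpose((.603,-.059,.035),48,1); 
for b in (.16,): print(rel(p0,R0,p-b*R[:,0],R).round(3).tolist(), (p-b*R[:,0]).round(4))
E
```

```text
[0.0, -0.002, -0.004, -161.939, 0.574, -1.748] [ 0.5089 -0.0526  0.1978]
```

Emit:
play_rows:
  rows:
    - [[0,0,0,100,0,0,0.087],[0,0,0,100,0,0,0.087],[0,0,0,100,0,0,0.087],[0,0,0,100,0,0,0.087],[0,0,0,100,0,0,0.087],[0,0,0,100,0,0,0.087],[0,0,0,100,0,0,0.087],[0,0,0,100,0,0,0.087],[0,0,0,100,0,0,0.087],[0,0,0,100,0,0,0.087],[0,0,0,100,0,0,0.087],[0,0,0,100,0,0,0.087]]

```text
time_s: 21.55
position: [0.5112, -0.0559, 0.2006]
tcp_rot: [[0.672, 0.047, -0.739], [-0.024, -0.996, -0.085], [-0.74, 0.075, -0.668]]
force: [-0.5, 0.4, 0.5]
opening: 0.998
```

```bash
python3 - <<'E'
from kin import *
st=log(); p0,R0=np.array(st['position']),np.array(st['tcp_rot'])
p,R=jpose((.603,-.059,.035),48,1); 
for b in (.16,): print(rel(p0,R0,p-b*R[:,0],R).round(3).tolist())
E
```

```text
t 21.55 p [ 0.5112 -0.0559  0.2006] j [-30.   20.3 131.4 118.6  21.   31.9] F [-0.5  0.4  0.5] op 0.998
[0.0, -0.004, 0.003, 97.763, 0.746, 1.244]
```

Emit:
play_rows:
  rows:
    - [[0,-0.004,0.003,97.8,0.7,1.2,0.087],[0,-0.004,0.003,97.8,0.7,1.2,0.087],[0,-0.004,0.003,97.8,0.7,1.2,0.087],[0,-0.004,0.003,97.8,0.7,1.2,0.087],[0,-0.004,0.003,97.8,0.7,1.2,0.087],[0,-0.004,0.003,97.8,0.7,1.2,0.087],[0,-0.004,0.003,97.8,0.7,1.2,0.087],[0,-0.004,0.003,97.8,0.7,1.2,0.087],[0,-0.004,0.003,97.8,0.7,1.2,0.087],[0,-0.004,0.003,97.8,0.7,1.2,0.087],[0,-0.004,0.003,97.8,0.7,1.2,0.087],[0,-0.004,0.003,97.8,0.7,1.2,0.087]]

```text
time_s: 22.75
position: [0.5088, -0.0521, 0.1983]
tcp_rot: [[0.668, -0.741, 0.067], [-0.045, 0.05, 0.998], [-0.743, -0.669, 0.001]]
force: [-1.4, -0.5, -0.9]
opening: 0.998
```

```bash
python3 - <<'E'
from kin import *
st=log(); p0,R0=np.array(st['position']),np.array(st['tcp_rot'])
p,R=jpose((.603,-.059,.035),48,1); 
for b in (.16,.08,0): print(rel(p0,R0,p-b*R[:,0],R).round(3).tolist())
c=cap('wrist','w14.png'); c=cap('side','s14.png')
E
```

```text
t 22.75 p [ 0.5088 -0.0521  0.1983] j [-28.4  20.5 131.8 124.8  19.8 124.8] F [-1.4 -0.5 -0.9] op 0.998
[0.0, 0.0, -0.0, 0.017, 0.056, 0.0]
[0.08, 0.0, -0.0, 0.017, 0.056, 0.0]
[0.16, 0.0, -0.001, 0.017, 0.056, 0.0]
```

View pics/w14.png

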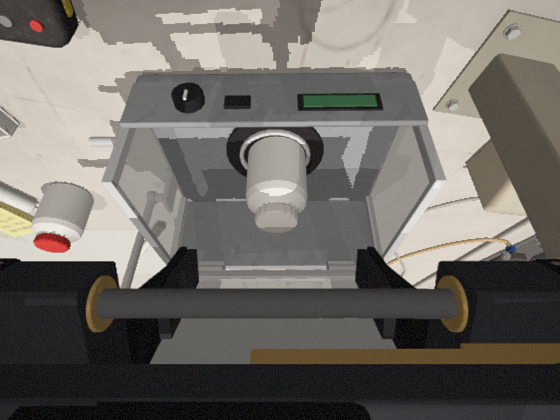

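View pics/s14.png

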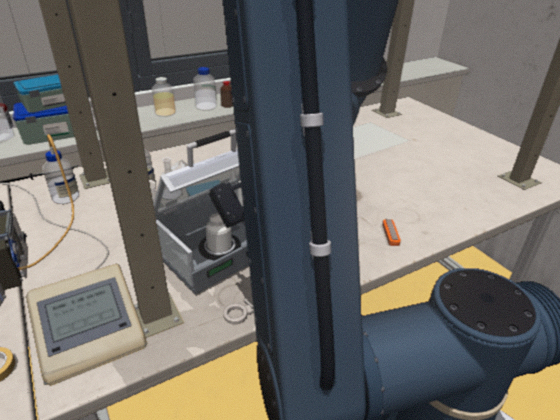

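The jar is centred between the fingers (column 276, fingers at 163 and 392) and the flap is still propped. Reaching in.

Emit:
play_rows:
  rows:
    - [[0.03,0,0,0,0,0,0.087],[0.06,0,0,0,0,0,0.087],[0.085,0,0,0,0,0,0.087],[0.11,0,0,0,0,0,0.087],[0.13,0,0,0,0,0,0.087],[0.13,0,0,0,0,0,0.087]]

```text
time_s: 23.45
position: [0.5969, -0.0581, 0.0999]
tcp_rot: [[0.667, -0.742, 0.063], [-0.044, 0.046, 0.998], [-0.744, -0.669, -0.002]]
force: [-0.6, 0.7, 0.9]
opening: 1.003
```

```bash
python3 - <<'E'
from kin import *
st=log()
c=cap('wrist','w15.png')
E
```

```text
t 23.45 p [ 0.5969 -0.0581  0.0999] j [-22.8  38.4 123.3 149.4  25.3 103.6] F [-0.6  0.7  0.9] op 1.003
```

View pics/w15.png

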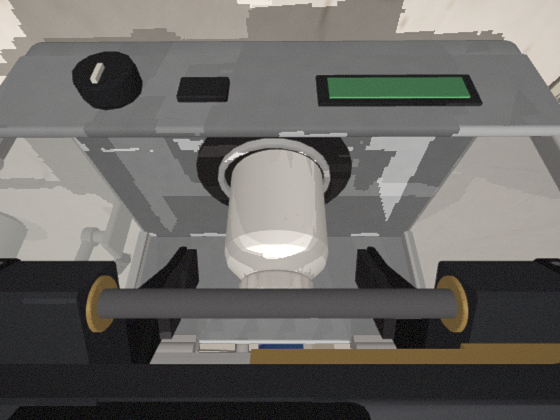

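Emit:
play_rows:
  rows:
    - [[0.015,0,0,0,0,0,0.087],[0.03,0,0,0,0,0,0.087],[0.03,0,0,0,0,0,0.087],[0.03,0,0,0,0,0,0.05],[0.03,0,0,0,0,0,0.05],[0.03,0,0,0,0,0,0.05],[0.03,0,0,0,0,0,0.05],[0.03,0,0,0,0,0,0.05]]

```text
time_s: 24.3
position: [0.6155, -0.0592, 0.0795]
tcp_rot: [[0.668, -0.742, 0.065], [-0.045, 0.047, 0.998], [-0.743, -0.669, -0.001]]
force: [-0.5, -0.1, 1.2]
opening: 0.672
```

```bash
python3 - <<'E'
from kin import *
st=log(); print(st['tcp_rot'].round(3).tolist())
c=cap('wrist','w16.png'); 
p0,R0=np.array(st['position']),np.array(st['tcp_rot'])
d=shv((1,0,0)); 
print('up10',(R0.T@np.array([0,0,.012])).round(4),'diag60', (R0.T@np.array([0,0,.012])+[-.06,0,0]).round(4))
# j feasibility along the exit
k=st['joint_positions']
w=p0+[0,0,.012]; j,e=ik(w,R0,k); print(j.round(0),e)
w=w-.06*R0[:,0]; j,e=ik(w,R0,j); print(w.round(3),j.round(0),e)
for dx in (.03,.06,.09):
    w2=w-dx*d+[0,0,.01]; j2,e=ik(w2,R0,j); print(dx,w2.round(3),j2.round(0),e, (R0.T@(w2-p0)).round(4))
E
```

```text
t 24.3 p [ 0.6155 -0.0592  0.0795] j [-21.9  41.5 121.  151.6  25.8 102.2] F [-0.5 -0.1  1.2] op 0.672
[[0.668, -0.742, 0.065], [-0.045, 0.047, 0.998], [-0.743, -0.669, -0.001]]
up10 [-0.0089 -0.008  -0.    ] diag60 [-0.0689 -0.008  -0.    ]
[-22.  40. 121. 150.  24. 104.] 1.3466380788251797e-11
[ 0.575 -0.056  0.136] [-24.  33. 126. 143.  23. 109.] 1.1102230246251565e-15
0.03 [ 0.545 -0.054  0.146] [-26.  31. 129. 143.  24. 108.] 8.546635621442533e-13 [-0.0964  0.0076  0.0001]
0.06 [ 0.516 -0.052  0.146] [-28.  30. 134. 145.  28. 103.] 1.5874246361846645e-11 [-0.1165  0.0299  0.0002]
0.09 [ 0.486 -0.05   0.146] [-30.  31. 139. 146.  33.  99.] 6.894818744687583e-10 [-0.1366  0.0522  0.0003]
```

View pics/w16.png

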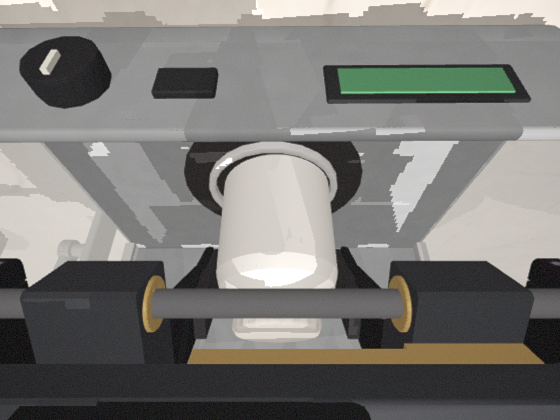

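Jar gripped (58.5 mm). Lifting in small steps first.

Emit:
play_rows:
  rows:
    - [[-0.002,-0.002,0,0,0,0,0.05],[-0.0045,-0.004,0,0,0,0,0.05],[-0.009,-0.008,0,0,0,0,0.05],[-0.02,-0.008,0,0,0,0,0.05],[-0.035,-0.008,0,0,0,0,0.05],[-0.05,-0.008,0,0,0,0,0.05],[-0.069,-0.008,0,0,0,0,0.05],[-0.069,-0.008,0,0,0,0,0.05]]

```text
time_s: 25.15
position: [0.5736, -0.056, 0.1373]
tcp_rot: [[0.667, -0.742, 0.065], [-0.045, 0.047, 0.998], [-0.743, -0.669, -0.002]]
force: [-0.3, 0.4, -1.1]
opening: 0.672
```

```bash
python3 - <<'E'
from kin import *
st=log()
c=cap('wrist','w17.png'); c=cap('top','t17.png'); save(c,'t17.npz'); c2=cap('side','s17.png')
r=trace('top','tray'); print([(x['p'],x['at']) for x in r[:2]])
m=r[0]['mask'].astype(np.uint8); cn=max(cv2.findContours(m,0,2)[0],key=cv2.contourArea); q=cv2.boxPoints(cv2.minAreaRect(cn)); print(q.round(1).tolist())
for z in(.0,.022): 
    w=np.array([onz(c,x,z)[:2] for x in q]); print(z,w.round(3).tolist(),w.mean(0).round(4),np.linalg.norm(w-np.roll(w,1,0),axis=1).round(3))
# contour based on plane z=.022
w=np.array([onz(c,x[0],.015)[:2] for x in cn],np.float32); print(cv2.minAreaRect(w))
EOF
E
```

```text
t 25.15 p [ 0.5736 -0.056   0.1373] j [-23.9  32.4 125.7 143.3  22.5 109.3] F [-0.3  0.4 -1.1] op 0.672
[(0.66, [348.0, 219.0])]
[[319.20001220703125, 202.5], [374.5, 196.8000030517578], [378.29998779296875, 233.8000030517578], [323.0, 239.5]]
0.0 [[0.577, -0.332], [0.597, -0.473], [0.501, -0.479], [0.482, -0.342]] [ 0.5393 -0.4063] [0.096 0.142 0.096 0.139]
0.022 [[0.571, -0.33], [0.59, -0.467], [0.496, -0.474], [0.478, -0.339]] [ 0.534  -0.4026] [0.094 0.139 0.094 0.136]
((0.5355302095413208, -0.40293073654174805), (0.09429485350847244, 0.13520337641239166), 7.723698139190674)Traceback (most recent call last):
  File "<stdin>", line 10, in <module>
NameError: name 'EOF' is not defined
```

View pics/w17.png

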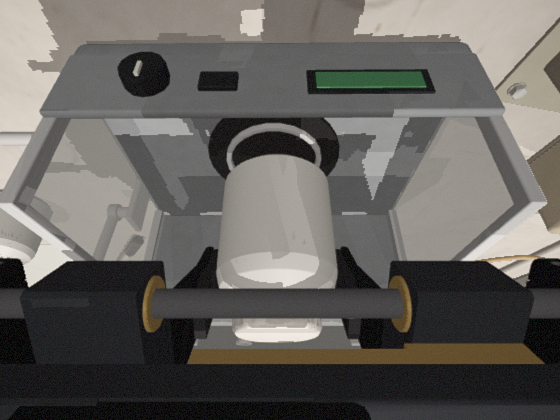

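View pics/t17.png

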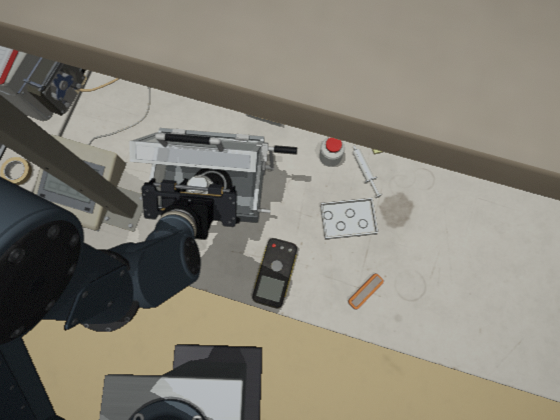

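```bash
cat > path.py <<'E'
from kin import *
st=read_state(); p0,R0=np.array(st['position']),np.array(st['tcp_rot']); k=st['joint_positions']
def wp(c,yaw,k,lab):
    p,R=jpose(c,48,1,gz=.0606,yaw=yaw); j,e=ik(p,R,k); print(lab,rel(p0,R0,p,R).round(3).tolist(),p.round(3),j.round(0).tolist(),round(e,4)); return j
E
python3 - <<'E'
from path import *
j=k
for lab,c,yaw in [('a',sh((-.07,0,.10)),0),('b',sh((-.10,0,.105)),0),('c',sh((-.125,-.04,.11)),-5),('d',sh((-.14,-.10,.11)),-10),('e',sh((-.13,-.2,.11)),-15),('f',np.array([.53,-.36,.09]),-20),('g',np.array([.5345,-.4028,.06]),-20),('h',np.array([.5345,-.4028,.005]),-20)]:
    j=wp(c,yaw,j,lab)
E
```

```text
a [-0.027, 0.014, -0.003, 0.2, 0.056, 0.021] [ 0.547 -0.058  0.146] [-26.0, 31.0, 129.0, 142.0, 24.0, 108.0] 0.0
b [-0.051, 0.033, -0.003, 0.2, 0.056, 0.021] [ 0.517 -0.056  0.151] [-28.0, 29.0, 133.0, 143.0, 27.0, 106.0] 0.0
c [-0.071, 0.049, -0.044, 3.915, 3.402, 0.025] [ 0.489 -0.095  0.156] [-35.0, 28.0, 136.0, 143.0, 29.0, 104.0] 0.0
d [-0.082, 0.06, -0.105, 7.63, 6.749, 0.029] [ 0.47  -0.155  0.156] [-44.0, 28.0, 137.0, 138.0, 30.0, 105.0] 0.0
e [-0.075, 0.053, -0.206, 11.345, 10.095, 0.033] [ 0.473 -0.256  0.156] [-53.0, 29.0, 130.0, 123.0, 27.0, 117.0] 0.0
f [-0.01, 0.01, -0.31, 15.06, 13.442, 0.036] [ 0.542 -0.365  0.136] [-53.0, 35.0, 114.0, 110.0, 20.0, 137.0] 0.0
g [0.018, 0.025, -0.352, 15.06, 13.442, 0.036] [ 0.546 -0.408  0.106] [-55.0, 39.0, 110.0, 109.0, 22.0, 136.0] 0.0
h [0.058, 0.062, -0.352, 15.06, 13.442, 0.036] [ 0.546 -0.408  0.051] [-55.0, 46.0, 111.0, 124.0, 25.0, 119.0] 0.0
```

Emit:
play_rows:
  rows:
    - [[-0.014,0.007,-0.001,0,0,0,0.05],[-0.027,0.014,-0.003,0,0,0,0.05],[-0.051,0.033,-0.003,0,0,0,0.05],[-0.061,0.041,-0.022,2,1.7,0,0.05],[-0.071,0.049,-0.044,3.9,3.4,0,0.05],[-0.078,0.056,-0.075,5.8,5,0,0.05],[-0.082,0.06,-0.105,7.6,6.7,0,0.05],[-0.08,0.058,-0.135,8.8,7.8,0,0.05],[-0.078,0.056,-0.17,10.1,8.9,0,0.05],[-0.075,0.053,-0.206,11.3,10.1,0,0.05],[-0.075,0.053,-0.206,11.3,10.1,0,0.05]]

```text
time_s: 26.45
position: [0.4747, -0.2624, 0.157]
tcp_rot: [[0.635, -0.7, 0.328], [-0.223, 0.24, 0.945], [-0.74, -0.673, -0.004]]
force: [0.5, -0.2, -0.3]
opening: 0.669
```

```bash
python3 - <<'E'
from path import *
log(); c=cap('wrist','w18.png')
j=k
for lab,c,yaw in [('f',np.array([.53,-.36,.09]),-20),('g',np.array([.5345,-.4028,.06]),-20),('h',np.array([.5345,-.4028,.008]),-20)]:
    j=wp(c,yaw,j,lab)
E
```

```text
t 26.45 p [ 0.4747 -0.2624  0.157 ] j [-53.7  28.9 129.4 122.7  26.8 117.3] F [ 0.5 -0.2 -0.3] op 0.669
f [0.081, -0.058, -0.075, 3.677, 3.043, 0.295] [ 0.542 -0.365  0.136] [-53.0, 35.0, 114.0, 110.0, 20.0, 137.0] 0.0
g [0.115, -0.051, -0.114, 3.677, 3.043, 0.295] [ 0.546 -0.408  0.106] [-55.0, 39.0, 110.0, 109.0, 22.0, 136.0] 0.0
h [0.154, -0.016, -0.114, 3.677, 3.043, 0.295] [ 0.546 -0.408  0.054] [-55.0, 46.0, 111.0, 123.0, 25.0, 120.0] 0.0
```

View pics/w18.png

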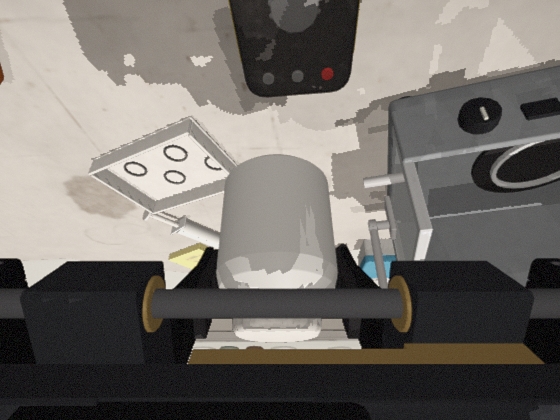

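Emit:
play_rows:
  rows:
    - [[0.03,-0.02,-0.028,1.3,1.1,0,0.05],[0.055,-0.04,-0.052,2.5,2,0,0.05],[0.081,-0.058,-0.075,3.7,3,0.3,0.05],[0.098,-0.055,-0.095,3.7,3,0.3,0.05],[0.115,-0.051,-0.114,3.7,3,0.3,0.05],[0.115,-0.051,-0.114,3.7,3,0.3,0.05]]

```text
time_s: 27.1
position: [0.5445, -0.4022, 0.1026]
tcp_rot: [[0.609, -0.684, 0.402], [-0.263, 0.303, 0.916], [-0.748, -0.663, 0.005]]
force: [-0.0, 0.3, -0.3]
opening: 0.667
```

```bash
python3 - <<'E'
from path import *
log(); c=cap('wrist','w19.png'); save(c,'w19.npz'); c=cap('top','t19.png')
j=k
for z in(.03,.01,.004): wp(np.array([.5345,-.4028,z]),-20,k,z)
E
```

```text
t 27.1 p [ 0.5445 -0.4022  0.1026] j [-55.2  39.5 110.8 108.8  21.7 135.3] F [-0.   0.3 -0.3] op 0.667
0.03 [0.022, 0.015, -0.005, -0.008, 0.345, -0.437] [ 0.546 -0.408  0.076] [-55.0, 43.0, 111.0, 117.0, 23.0, 126.0] 0.0
0.01 [0.037, 0.028, -0.005, -0.008, 0.345, -0.437] [ 0.546 -0.408  0.056] [-55.0, 45.0, 111.0, 122.0, 24.0, 121.0] 0.0
0.004 [0.042, 0.032, -0.005, -0.008, 0.345, -0.437] [ 0.546 -0.408  0.05 ] [-55.0, 46.0, 111.0, 124.0, 25.0, 119.0] 0.0
```

View pics/w19.png

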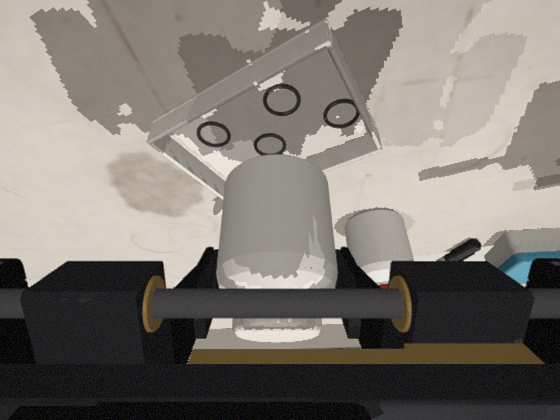

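View pics/t19.png

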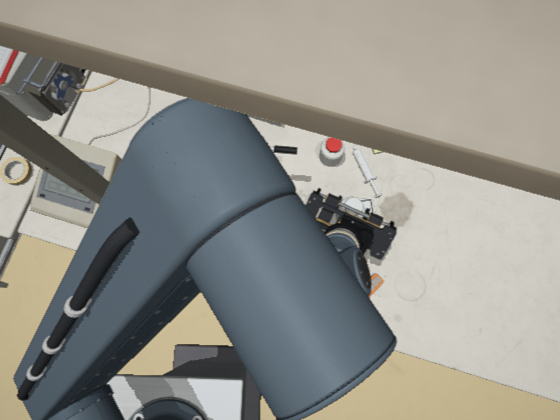

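```bash
python3 - <<'E'
from kin import *
c=L('w19.npz')
for q in((150,137),(329,27),(381,147)): print(q,onz(c,q,.022).round(4))
a=np.radians(7.7); u=np.array([np.cos(a),np.sin(a)]); v=np.array([-np.sin(a),np.cos(a)])
for sx,sy in((1,1),(1,-1),(-1,-1),(-1,1)):
    p=np.array([.5345,-.4028])+sx*.045*u+sy*.065*v; print(p.round(4),proj(c,np.r_[p,.022]).round(0))
E
```

```text
(150, 137) [ 0.4973 -0.4681  0.022 ]
(329, 27) [ 0.4763 -0.3452  0.022 ]
(381, 147) [ 0.5662 -0.3352  0.022 ]
[ 0.5704 -0.3324] [[386. 150.]]
[ 0.5878 -0.4612] [[232. 206.]]
[ 0.4986 -0.4732] [[145. 141.]]
[ 0.4812 -0.3444] [[333.  36.]]
```

Emit:
play_rows:
  rows:
    - [[0.011,0.007,-0.003,0,0,0,0.05],[0.022,0.015,-0.005,0,0.3,-0.4,0.05],[0.03,0.022,-0.005,0,0.3,-0.4,0.05],[0.035,0.026,-0.005,0,0.3,-0.4,0.05],[0.035,0.026,-0.005,0,0.3,-0.4,0.05]]

```text
time_s: 27.7
position: [0.5459, -0.4054, 0.0612]
tcp_rot: [[0.613, -0.68, 0.403], [-0.269, 0.3, 0.915], [-0.743, -0.669, 0.001]]
force: [-0.3, 1.1, -0.4]
opening: 0.677
```

```bash
python3 - <<'E'
from path import *
log()
for z in(.01,.006,.003,.0): wp(np.array([.533,-.402,z]),-20,k,z)
E
```

```text
t 27.7 p [ 0.5459 -0.4054  0.0612] j [-55.3  44.7 111.1 121.5  24.3 121.6] F [-0.3  1.1 -0.4] op 0.677
0.01 [0.003, 0.003, -0.002, 0.066, 0.141, -0.005] [ 0.545 -0.407  0.056] [-55.0, 45.0, 111.0, 123.0, 25.0, 120.0] 0.0
0.006 [0.006, 0.006, -0.002, 0.066, 0.141, -0.005] [ 0.545 -0.407  0.052] [-55.0, 46.0, 111.0, 124.0, 25.0, 119.0] 0.0
0.003 [0.008, 0.008, -0.002, 0.066, 0.141, -0.005] [ 0.545 -0.407  0.049] [-55.0, 46.0, 111.0, 124.0, 25.0, 119.0] 0.0
0.0 [0.011, 0.01, -0.002, 0.066, 0.141, -0.005] [ 0.545 -0.407  0.046] [-55.0, 46.0, 111.0, 125.0, 25.0, 118.0] 0.0
```

Emit:
play_rows:
  rows:
    - [[0.002,0.002,-0.001,0,0,0,0.05],[0.004,0.004,-0.002,0,0,0,0.05],[0.006,0.006,-0.002,0,0,0,0.05],[0.006,0.006,-0.002,0,0,0,0.05]]

```text
time_s: 28.1
position: [0.5447, -0.4089, 0.053]
tcp_rot: [[0.613, -0.679, 0.404], [-0.271, 0.3, 0.915], [-0.742, -0.67, -0.0]]
force: [0.6, 0.5, -1.0]
opening: 0.672
```

```bash
python3 - <<'E'
from path import *
log(); 
E
```

```text
t 28.1 p [ 0.5447 -0.4089  0.053 ] j [-55.6  45.7 111.  123.1  24.9 119.6] F [ 0.6  0.5 -1. ] op 0.672
```

Emit:
play_rows:
  rows:
    - [[0.0008,0.0007,0,0,0,0,0.05],[0.0015,0.0013,0,0,0,0,0.05],[0.0022,0.002,0,0,0,0,0.05],[0.0022,0.002,0,0,0,0,0.05]]

```text
time_s: 28.5
position: [0.5448, -0.4089, 0.0501]
tcp_rot: [[0.613, -0.679, 0.404], [-0.271, 0.3, 0.915], [-0.742, -0.67, -0.0]]
force: [0.1, -0.1, -1.5]
opening: 0.67
```

```bash
python3 - <<'E'
from path import *
log(); c=cap('wrist','w20.png')
E
```

```text
t 28.5 p [ 0.5448 -0.4089  0.0501] j [-55.6  46.1 111.  123.7  25.1 118.9] F [ 0.1 -0.1 -1.5] op 0.67
```

View pics/w20.png

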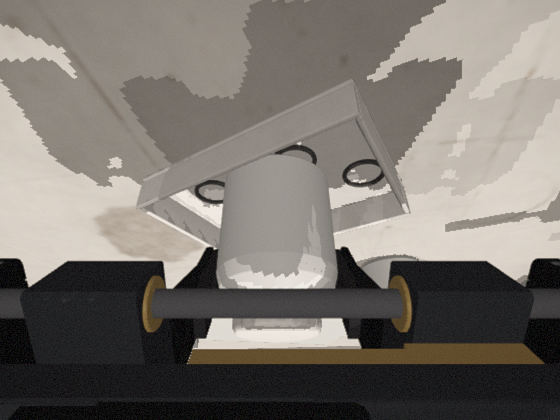

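Emit:
play_rows:
  rows:
    - [[0.0008,0.0007,0,0,0,0,0.05],[0.0015,0.0013,0,0,0,0,0.05],[0.0015,0.0013,0,0,0,0,0.05]]

```text
time_s: 28.85
position: [0.5455, -0.4092, 0.0496]
tcp_rot: [[0.615, -0.677, 0.404], [-0.272, 0.299, 0.915], [-0.74, -0.673, -0.0]]
force: [-2.6, 0.8, 6.2]
opening: 0.677
```

Emit:
play_rows:
  rows:
    - [[0.0008,0.0007,0,0,0,0,0.05],[0.0011,0.001,0,0,0,0,0.05],[0.0011,0.001,0,0,0,0,0.05]]

```text
time_s: 29.15
position: [0.5459, -0.4094, 0.0496]
tcp_rot: [[0.617, -0.675, 0.404], [-0.273, 0.298, 0.915], [-0.738, -0.675, -0.0]]
force: [-5.1, 1.6, 12.6]
opening: 0.673
```

Contact: 12 N up at z 0.0496. I'll relieve the preload, open, and back out along the tool axis.

Emit:
play_rows:
  rows:
    - [[-0.0018,-0.0016,0,0,0,0,0.05],[-0.0018,-0.0016,0,0,0,0,0.05],[-0.0018,-0.0016,0,0,0,0,0.065],[-0.0018,-0.0016,0,0,0,0,0.075],[-0.0018,-0.0016,0,0,0,0,0.08],[-0.0018,-0.0016,0,0,0,0,0.08],[-0.0018,-0.0016,0,0,0,0,0.08]]

```text
time_s: 29.85
position: [0.5449, -0.4088, 0.049]
tcp_rot: [[0.613, -0.679, 0.404], [-0.271, 0.3, 0.915], [-0.742, -0.67, -0.0]]
force: [0.2, -0.3, 0.4]
opening: 0.909
```

```bash
python3 - <<'E'
from path import *
log(); c=cap('wrist','w21.png')
E
```

```text
t 29.85 p [ 0.5449 -0.4088  0.049 ] j [-55.6  46.2 111.  124.   25.2 118.6] F [ 0.2 -0.3  0.4] op 0.909
```

View pics/w21.png

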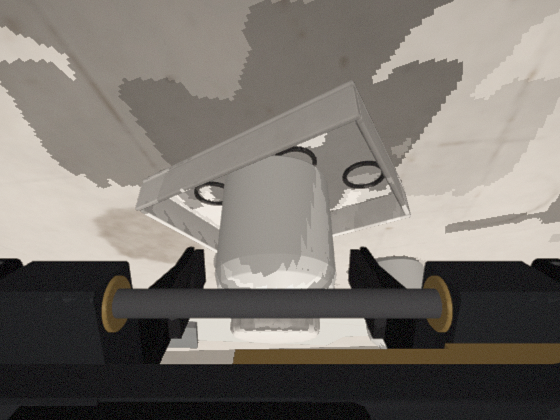

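Emit:
play_rows:
  rows:
    - [[-0.015,0,0,0,0,0,0.08],[-0.04,0,0,0,0,0,0.08],[-0.07,0,0,0,0,0,0.08],[-0.1,0,0,0,0,0,0.08],[-0.13,0,0,0,0,0,0.08],[-0.15,0,0,0,0,0,0.08],[-0.15,0,0,0,0,0,0.08]]

```text
time_s: 30.6
position: [0.4515, -0.3674, 0.1626]
tcp_rot: [[0.613, -0.678, 0.405], [-0.273, 0.299, 0.914], [-0.741, -0.671, -0.002]]
force: [-0.2, -0.6, -0.5]
opening: 0.921
```

```bash
python3 - <<'E'
from path import *
log(); c=cap('wrist','w22.png'); save(c,'w22.npz'); c=cap('top','t22.png'); c=cap('side','s22.png'); 
E
```

```text
t 30.6 p [ 0.4515 -0.3674  0.1626] j [-63.7  29.1 122.5 103.5  26.2 133.3] F [-0.2 -0.6 -0.5] op 0.921
```

View pics/w22.png

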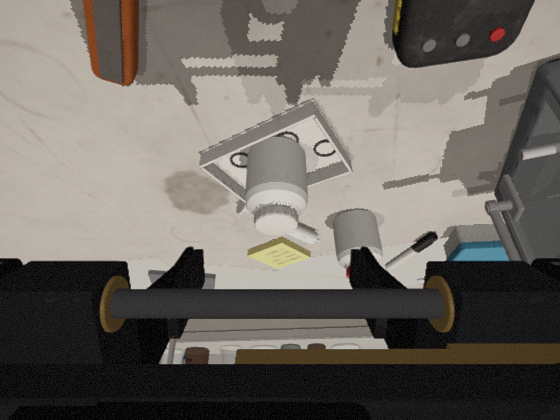

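View pics/t22.png

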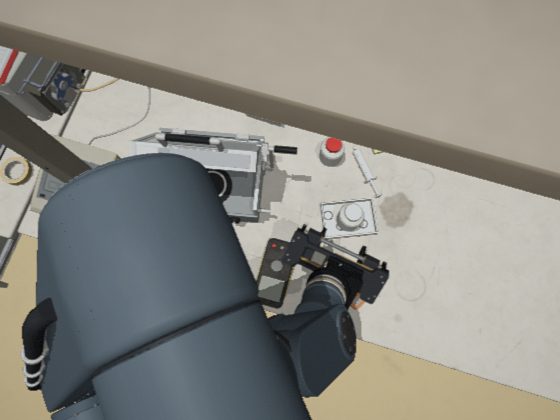

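View pics/s22.png

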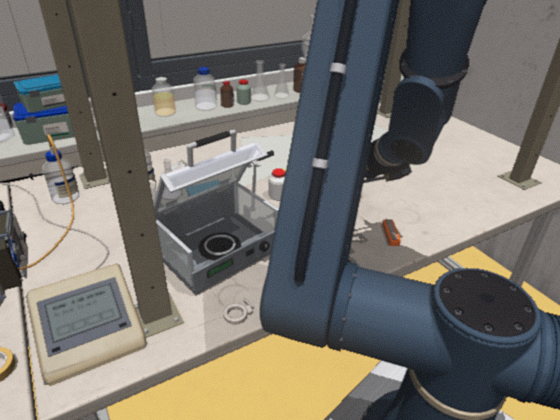

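The jar stands upright in the tray (wrist (275,185), top (352,213)). The flap rests on the stay (side view, flap at (215,165), stay at (262,155)), the other things are where they were, and the gripper is clear at near zero force. I'll hand in.

```bash
python3 - <<'E'
from rig import *
print(hand_in())
E
```

```text
the job is handed in; nothing more can be done
None
```

The job is handed in at about 31 s of the 72 s: the jar stands upright in the white tray and the flap is propped on the stay.

**What I did**
- I raised the flap by its handle to about 1.48 rad, let go, and it stayed up.
- I swung the stay to its stop (measured about 1.31 rad) and lowered the flap onto it.
- I took the jar out from under the flap with a tilted grasp. I lowered it into the tray until contact (about 12 N), eased that off, opened the fingers and backed out.

**Last checks**
- The wrist and top views show the jar upright inside the tray.
- The side view shows the flap still resting on the raised stay about 12 s after I let go of it.
- The wrist force was near zero and the gripper was clear of everything.
- By eye the bystanders looked unmoved. In the last top view the arm hid the clamp and most of the hex keys, but both show in place in the wrist or side view. I did not measure any of them.

**What disagreed**
- The handle and stay arcs came out about 4 mm larger than my camera fit predicted. That put about 30 N of sideways load on the flap handle (about 20 N on the stay) until I eased the path outwards.
- The stay began near 0.17–0.2 rad rather than 0.
- The flap met the stay at about 1.02 rad in my uncorrected frame, against the stated 1.05.

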